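Sea-fasten a sensor housing in the crank clamp

TASK

Before the ship gets under way, stand the grey sensor housing upright on the clamp's bed between the two jaws, setting it down gently, and let go of it. Then take the crank by its loose black sleeve and keep hold of the sleeve all the while you wind the jaw in, until the housing is pressed firmly home in the V-jaw with roughly 18 newtons at the pad (less than 10 is loose, more than 28 damages it); then let go of the crank. Leave the other things on the bench where they are.

Things in the scene. Friction and masses are not known exactly. Their poses are not given: they have to be found in the camera images.
- housing: Sensor housing: upright grey plastic cylinder, 50 mm diameter, 130 mm tall, with two thin steel bands and a small steel cone (28 mm wide, 12 mm tall) on top; about 0.45 kg. Origin at the centre of its underside, z up along its axis. It may stand left of the clamp or in front of it.
- clamp: Crank clamp, fixed to the bench but at a different place and yaw each time. Flat aluminium bed 120 mm (its x) by 420 mm (its y), top of the bed 20 mm above the bench; low rails (26 mm high) along both sides leave 94 mm of flat bed between them. Origin at bench level on the bed's long centreline, 10 mm towards +y from its middle. The jaws move along the clamp's y; gearbox and crank at the -y end, V-jaw at the +y end.
- crank (a joint): Crank angle in rad about the vertical crank axis; the flat steel arm (74 by 22 by 8 mm, level, not to be pushed on) at 0 points along the clamp's +x; counter-clockwise seen from above is positive and drives the jaw towards +y (closing) 12 mm per rad. Starts somewhere in 0.5 to 3; range up to 14.5 (more than two turns). It has a friction brake, about 7 N at the sleeve, and stays where it is left.
- crank_axis (a point): Point on the vertical crank axis (at x = 0, y = -150 mm of the clamp), 119 mm above the bench, at the height of the middle of the sleeve. Hub and gearbox below are at most 88 mm high; the arm's top is 86 mm above the bench.
- sleeve: Loose black grip sleeve of the crank: upright plastic cylinder 24 mm diameter, 60 mm tall, from 89 to 149 mm above the bench, spinning freely on a vertical pin 50 mm from the crank axis. Origin at the centre of its lower end. Held between fingers it keeps its own yaw while the crank turns.
- pad: Sprung black nylon pad, slick, on the moving jaw: 60 mm wide, 36 mm tall, centred 45 mm above the bench. Origin at the middle of its front face, which looks to the clamp's +y. It is pushed back into the jaw by the clamping force, 5 N per mm (11 mm at most); each newton at the pad adds about 0.24 N to the push needed at the sleeve, on top of the brake. The moving jaw is 75 mm high above the bench.
- v_apex (a point): Apex of the V-jaw (on the centreline of the clamp), 47 mm above the bench. The V is a slick 90 degree notch, upright, opening to the clamp's -y, 22 to 72 mm above the bench, about 70 mm wide; the seated housing's axis is about 35 mm before the apex. The V-jaw floats: it slides back towards +y, with about 1.5 N of drag, by some 4 to 12 mm (different each time) before it meets its stop, and only then can clamping force build up.
- jar: White jar with a steel lid, 62 mm diameter, 80 mm tall, origin under its centre; a bystander, left of the clamp or in front of it.
- radio: Handheld radio standing at the far side of the bench, 160 mm tall with its antenna; a bystander.
- radio2: Second handheld radio, same as the first; a bystander.
- pen_cup: White cup, 76 mm diameter, 100 mm tall, far side; a bystander.
- mug: Blue mug, 80 mm diameter, 90 mm tall, far left; a bystander.
- screwdriver: Screwdriver, 180 mm long, lying in front of the clamp on the left; a bystander.
- notepad: Paper notepad block, 100 by 75 by 22 mm, on the right; a bystander.

How it is judged:
On the way, in this order (a step that is already met when the one before it is completed fails the run):
1. the housing stands upright on the clamp's bed between the jaws, let go of, before the pad presses it (x of housing in the frame of clamp between -0.025 and 0.025 m and y of housing in the frame of pad above 0.02 m and y of housing in the frame of v_apex below -0.03 m and z of housing in the frame of clamp between 0.017 and 0.023 m and angle between housing's own z axis and vertical below 0.06 rad and contact force between the fingers and housing below 0.1 N and contact force between pad and housing below 5 N), for 0.2 s.
2. the pad presses the housing with more than 10 N while the sleeve is held between the fingers (contact force between pad and housing above 10 N and contact force between the fingers and sleeve above 1 N), for 0.1 s.
At the end, for the whole second after the job is handed in: The housing stands upright (within 0.06 rad) on the bed, seated in the V-jaw (axis within 38 mm of the apex), at rest, pressed by the pad with 10 to 28 N, and the crank sleeve has been let go (contact force between pad and housing between 10 and 28 N and horizontal distance between housing and v_apex below 0.038 m and angle between housing's own z axis and vertical below 0.06 rad and z of housing in the frame of clamp below 0.024 m and linear speed of housing below 0.01 m/s and contact force between the fingers and sleeve below 0.1 N); the robot touches nothing.
It fails at once if the pad pressed the housing with more than 28 N (contact force between pad and housing above 28 N).
It fails at once if the crank turned while its sleeve was not held (contact force between the fingers and sleeve below 0.3 N and (velocity of joint crank above 0.4 rad/s or velocity of joint crank below -0.4 rad/s)).
It fails at once if the crank arm was pushed (contact force between the fingers and crank_c0 above 8 N).
It fails at once if the housing was dropped, thrown or tipped over (angle between housing's own z axis and vertical above 0.5 rad or (contact force between the fingers and housing below 0.1 N and linear speed of housing above 0.45 m/s)).
It fails at once if a bystander was moved (distance of any of jar, radio, radio2, pen_cup, mug, screwdriver, notepad from where it was at the start of the episode above 0.03 m).
It also fails if it takes over 72 s, if anything falls off the work surface, if the arm or the gripper's body presses on something with over 40 N, if the wrist force passes 120 N, or if a joint passes its speed limit or range.

ROBOT

A 6-joint arm with a two-finger parallel gripper is mounted at the origin on the work surface. World frame = base frame: x ahead of the robot, y to its left, z up, the work surface at z = 0. Lengths are in m, angles in rad, forces in N, time in s.
With the tool pointing down it reaches from about 0.375 to 0.925 m from the base axis. Payload 5.7 kg.
Tool frame: the origin (TCP) lies between the finger pads; the fingertips stand 22 mm ahead of it and the grasp point (between the pads) lies 3 mm ahead of it; z points along the fingers, x is the direction in which the jaws open and shut, and the axes are right-handed (so a half turn about z gives the same grasp; the last joint's range is limited). The gripper opens to 88 mm and grips with 3 to 60 N. Pads are 20 mm wide; open, the fingers measure 115 mm over their backs; the gripper's body (75 mm by 178 mm) begins 61 mm behind the grasp point.
Start: joints at [-1.458, 0.359, 1.51, -0, 1.272, -0.115], TCP at [0.135, -0.584, 0.245] pointing down, gripper open.
Joint ranges: [-2.97, 2.97], [-1.01, 2.36], [0.21, 2.38], [-0.96, 4.11], [0.2, 2.71], [-2.98, 2.98]. Speed limits (rad/s): [2.39, 2.39, 3.14, 3.14, 3.14, 3.14].

INTERFACE

Orientations are given as a unit quaternion [x, y, z, w].
In Python, from bench import sensors, grab_frame, job, nets gives the robot as it stands.
- The arm moves only by the tool apply_moves, never from a script. Its arguments are lists of equal length, an entry for each row: "xyz": the shift along the tool's x, y, z in m, a list of three; "yaw": the turn about the tool's z in rad. A call has 1 to 10 rows; each row is the pose to reach, as a shift and turn from the pose commanded when the call began, along the tool's axes at that moment; what a row does not reach only later rows make up. A row lasts 1/8 s, in which the tool goes at most 62.5 mm and 10.7 degrees, less where a joint would pass 70% of its speed; a pose out of reach is approached as far as the arm can. A call with a gripper value outside its range is refused whole. "gripper" is the opening, from 0 (shut) to 1 (fully open), set as the call begins (left out, the last holds). The fingers move at their own pace and stop on an object; the grip force is fixed at half the most. Time passes only in rows, so rows that repeat a pose let the fingers close. It gives the time, the measured TCP pose, the force and the opening at its end, in the units of the state.
- sensors.read_state(): the state, without advancing time (a new reading comes with each control period).
- grab_frame(name): name is "scene" or "top" or "wrist"; returns a dict with "img" (480x640x3 uint8, blue, green, red), "mtx" (3x3 intrinsics, pixels), "world_to_cam" (4x4, takes a point from world to camera coordinates). Camera axes: x right, y down, z forward; pixel columns grow to the right and rows downward; lengths in m; the calibration is good to about 2 mm. A picture is of the moment at which its call begins. There is no depth.
- job.sign_off(): hands the job in, once; it reports no verdict.
Trained networks look in the newest picture that a camera, given by its name, has taken for a name from the list of things; names that differ only in an ending like _2 or _b are one class to them, and where a whole thing is asked for, a point or a joint stands for the part that bears it (a point fixed in the world has none). Each returns a list of dicts, best first, with "score" (0 to 1); they miss things now and then, are a little off and sometimes report something else, mostly with a low value. They report only what shows in the picture. A call takes as long as a camera call.
- nets.outline_of(camera, name): "mask" (480x640 bool, what is visible of it) and "xy" ([column, row] in pixels, amid what is visible of it).
The state is a dict: "time": time; "qpos": joint angles; "joint_velocities": joint speeds; "effort": joint torques, N m; "ee_pos": TCP position; "eef_rot": TCP orientation; "wrist_force": force on the tool from outside, world axes, zero at the start; "torque": the same for the moment, N m; "width": opening from 0.0 (shut) to 1.0 (fully open).
Only numpy, scipy, OpenCV 4.12 (cv2) and the standard library are available. Lean on these libraries where they do the work, as an engineer would, in place of code of your own. Each camera call takes 0.05 s, during which the arm holds its last target.

## Working session

There is one attempt and no reset: what is moved stays moved. The work goes in short steps, Python scripts to look and compute and a tool call to move; the robot and the scene stay as the last step left them, time stands still between calls to the robot, and variables do not carry over. Pictures are saved under pics/ and viewed, and the job is handed in when it is done.

Besides the shell and the picture viewer there is one more tool, called after ">>>" by a JSON object that holds its "op" and its "data", one argument or row to a line. apply_moves: Moves the arm, as the interface text tells. Its arguments: {"type":"object","properties":{"xyz":{"type":"array","items":{"type":"array","items":{"type":"number"}}},"yaw":{"type":"array","items":{"type":"number"}},"gripper":{"type":"number"}},"required":["xyz","yaw"]}

```bash
ls; mkdir -p pics; python3 - <<'E'
from bench import sensors, grab_frame, job, nets
import cv2,numpy as np
s=sensors.read_state(); print({k:np.round(v,3) for k,v in s.items()})
for n in ["scene","top","wrist"]:
    f=grab_frame(n); cv2.imwrite(f"pics/{n}0.png",f["img"]); print(n,np.round(f["mtx"],1).tolist(),np.round(f["world_to_cam"],3).tolist())
E
```

```text
pics
{'time': np.float64(0.0), 'qpos': array([-1.458,  0.359,  1.511,  0.   ,  1.272, -0.115]), 'joint_velocities': array([-0.   , -0.002, -0.001, -0.   ,  0.001, -0.001]), 'effort': array([ 1.0000e-03, -5.1537e+01, -2.7073e+01,  6.8000e-02,  3.5000e-02,
       -0.0000e+00]), 'ee_pos': array([ 0.135, -0.584,  0.244]), 'eef_rot': array([ 0.783, -0.622, -0.001, -0.001]), 'wrist_force': array([-0.141, -0.537,  0.769]), 'torque': array([ 0.039,  0.003, -0.006]), 'width': np.float64(0.998)}
scene [[514.5, 0.0, 323.0], [0.0, 514.5, 233.6], [0.0, 0.0, 1.0]] [[0.033, 0.999, 0.0, -0.041], [0.692, -0.022, -0.722, -0.329], [-0.721, 0.024, -0.692, 1.634], [0.0, 0.0, 0.0, 1.0]]
top [[441.9, 0.0, 326.0], [0.0, 441.9, 238.7], [0.0, 0.0, 1.0]] [[0.008, -1.0, -0.012, 0.026], [-0.991, -0.006, -0.134, 0.588], [0.134, 0.012, -0.991, 0.927], [0.0, 0.0, 0.0, 1.0]]
wrist [[350.7, 0.0, 316.6], [0.0, 350.7, 240.3], [0.0, 0.0, 1.0]] [[0.225, -0.974, -0.002, -0.598], [-0.936, -0.217, 0.278, -0.033], [-0.271, -0.061, -0.961, 0.391], [0.0, 0.0, 0.0, 1.0]]
```

View pics/scene0.png

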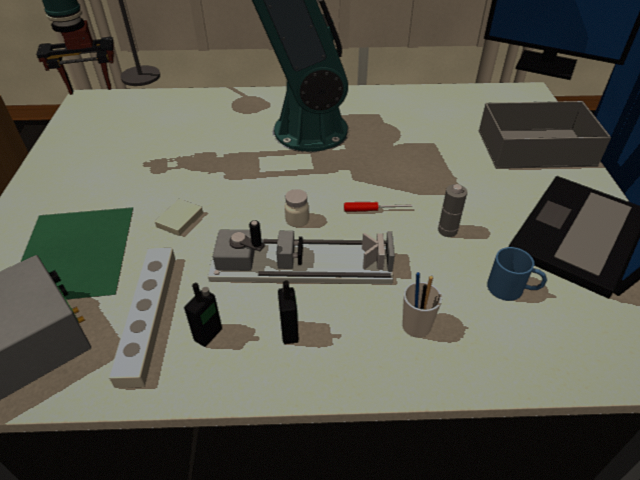

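View pics/top0.png

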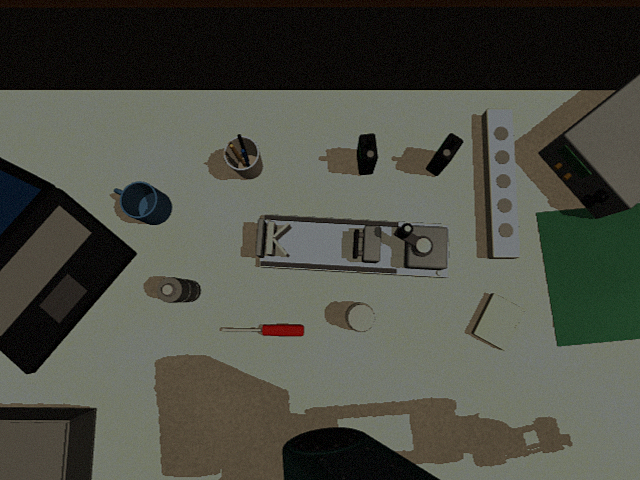

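View pics/wrist0.png

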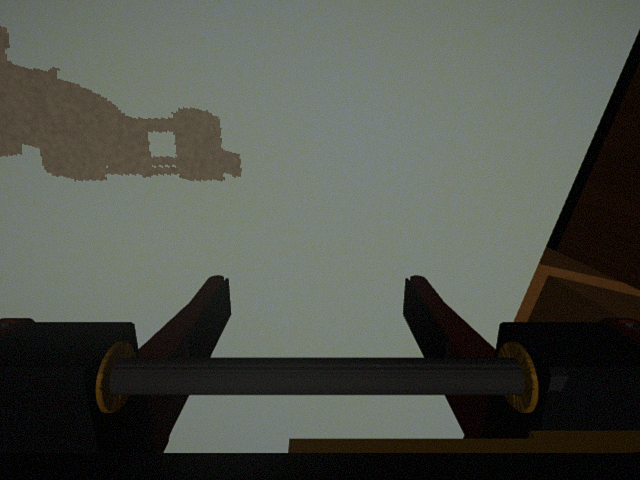

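```bash
cat > h.py <<'E'
from bench import sensors, grab_frame, job, nets
import cv2,numpy as np
def ray(f,uv,z):
    K=f["mtx"];T=f["world_to_cam"];R=T[:3,:3];t=T[:3,3]
    d=R.T@np.linalg.inv(K)@np.array([uv[0],uv[1],1.]);c=-R.T@t
    return c+d*(z-c[2])/d[2]
def proj(f,P):
    P=np.atleast_2d(P);T=f["world_to_cam"];q=(T[:3,:3]@P.T).T+T[:3,3];q=q@f["mtx"].T
    return q[:,:2]/q[:,2:]
E
python3 - <<'E'
from h import *
import pickle
F={}
for n in ["top","scene"]:
    f=grab_frame(n); F[n]=f
    ms={}
    for o in ["housing","clamp","sleeve","jar","crank","pad","v_apex"]:
        r=nets.outline_of(n,o)
        for q in r[:2]: 
            m=q["mask"]; ys,xs=np.where(m); print(n,o,round(q["score"],2),np.round(q["xy"],1),m.sum(),xs.min() if len(xs) else 0,xs.max() if len(xs) else 0,ys.min() if len(xs) else 0,ys.max() if len(xs) else 0)
        if r: ms[o]=r[0]["mask"]
    f["masks"]=ms
pickle.dump(F,open("F.pkl","wb"))
a=F["top"]["img"][200:290,240:460]; cv2.imwrite("pics/t1.png",cv2.resize(a,None,fx=3.6,fy=3.6,interpolation=cv2.INTER_CUBIC)*1)
a=F["scene"]["img"][205:295,200:410]; cv2.imwrite("pics/s1.png",cv2.resize(a,None,fx=3.6,fy=3.6,interpolation=cv2.INTER_CUBIC))
E
```

```text
top housing 0.85 [179.7 287.2] 885 158 200 277 301
top housing 0.7 [357.3 242.9] 146 353 359 230 257
top clamp 0.83 [351.8 247.6] 10228 256 449 214 277
top clamp 0.65 [410.8 242.1] 512 395 431 223 252
top jar 0.58 [358. 312.] 656 346 374 302 331
top crank 0.75 [410.  240.3] 507 395 431 223 252
top pad 0.57 [356.2 241.9] 134 353 359 230 256
top v_apex 0.6 [274.4 235.4] 408 267 291 222 255
top v_apex 0.36 [356.1 241.8] 133 353 359 230 257
scene housing 0.59 [452.9 208.7] 1072 438 467 184 236
scene clamp 0.81 [297.  257.7] 8392 209 393 222 283
scene clamp 0.33 [285.9 313.6] 1042 278 299 280 343
scene sleeve 0.68 [511.4 276.4] 1992 488 547 248 299
scene sleeve 0.52 [256.1 234.1] 275 249 262 222 246
scene jar 0.96 [296.1 205.8] 835 285 310 188 226
scene crank 0.56 [251.3 237.2] 517 232 264 220 250
scene crank 0.44 [297.2 208.2] 818 285 309 188 227
scene pad 0.72 [364.5 207.8] 415 343 412 202 211
scene pad 0.48 [301.  250.9] 84 298 302 239 263
scene v_apex 0.87 [374.8 250.4] 679 362 384 233 269
```

View pics/t1.png

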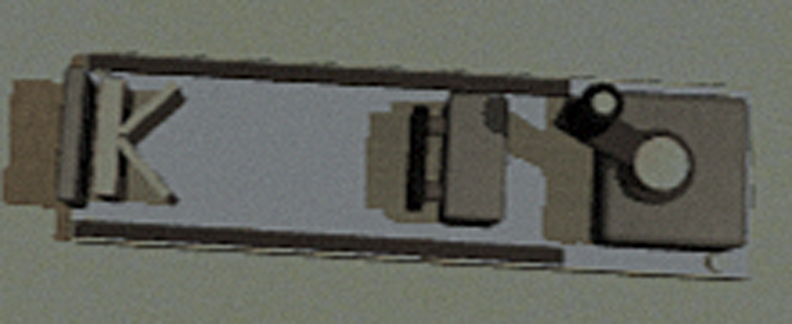

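View pics/s1.png

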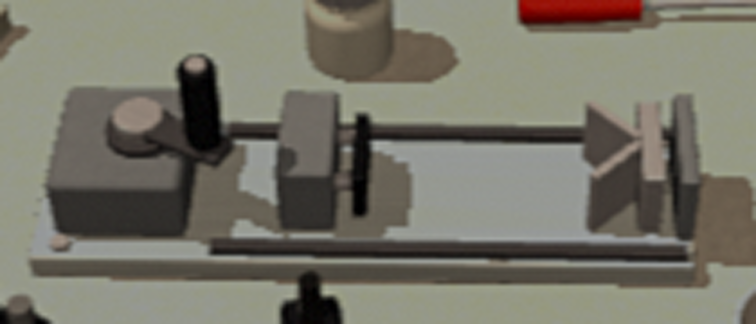

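```bash
cat > fit.py <<'E'
from h import *
import pickle
from scipy.optimize import least_squares
F=pickle.load(open("F.pkl","rb"));t,s=F["top"],F["scene"]
tz=lambda u,v:(240+u/3.6,200+v/3.6)
sz=lambda u,v:(200+u/3.6,205+v/3.6)
# bed local: x +-.06, y -.22..+.20
obs=[(s,sz(32,262),(.06,-.22,.02)),(s,sz(692,268),(.06,.20,.02)),
     (t,tz(748,277),(-.06,-.22,.02)),(t,tz(663,162),(0,-.15,.088)),(t,tz(724,86),(.06,-.22,.02)),
     (s,sz(137,112),(0,-.15,.088))]
def w(p,l):
    c,n=np.cos(p[2]),np.sin(p[2]);return np.array([p[0]+c*l[0]-n*l[1],p[1]+n*l[0]+c*l[1],l[2]])
def res(p):
    r=[]
    for f,uv,l in obs: r+=list(proj(f,w(p,l))[0]-uv)
    for f,uv in [(t,tz(604,101)),(s,sz(195,64))]:
        a=p[3];r+=list(proj(f,w(p,(.05*np.cos(a),-.15+.05*np.sin(a),.149)))[0]-uv)
    return np.array(r)
o=least_squares(res,[.6,0,0,1.],loss='soft_l1');p=o.x
print(p.round(4)); print(res(p).reshape(-1,2).round(1))
np.save("clamp.npy",p)
def inv(q):
    d=q[:2]-p[:2];c,n=np.cos(p[2]),np.sin(p[2]);return np.array([c*d[0]+n*d[1],-n*d[0]+c*d[1],q[2]])
print("sleeve top",[ray(t,tz(604,101),.149).round(4),ray(s,sz(195,64),.149).round(4)])
# pad top edge front: top (408,105..210)?; apex
for nm,f,uv,z in [("pad",t,tz(409,108),.063),("pad",t,tz(409,210),.063),("padS",s,sz(368,118),.063),("apexT",t,tz(122,133),.072),("apexS",s,sz(637,141),.072),("tipT",t,tz(180,90),.072),("tipT",t,tz(172,202),.072),("tipS",s,sz(588,104),.072),("tipS",s,sz(597,177),.072)]:
    print(nm,inv(ray(f,uv,z)).round(4))
# housing
def hres(h):
    r=[]
    for f in(t,s):
        m=f["masks"]["housing"];ys,xs=np.where(m)
        th=np.linspace(0,6.28,60);pts=[]
        for z,rr in[(0,.025),(h[2],.025),(h[2]+.012,.001)]:
            pts.append(np.c_[h[0]+rr*np.cos(th),h[1]+rr*np.sin(th),0*th+z])
        q=proj(f,np.vstack(pts))
        r+=[q[:,0].min()-xs.min()+.0,q[:,0].max()-xs.max()-1,q[:,1].min()-ys.min(),q[:,1].max()-ys.max()-1]
    return np.array(r)
o=least_squares(hres,[.5,.35,.13],x_scale=.01,diff_step=1e-3,loss='soft_l1');print("housing",o.x.round(4),hres(o.x).round(1))
for q in [("jar")]:
    print(ray(t,(360,317),.08),ray(s,(297,195),.08))
for h in[.118,.13]: 
  print(h,ray(t,(168,290),h+.012),ray(s,(458,185),h+.012))
E
python3 fit.py
python3 - <<'E'
import sys; sys.path.insert(0,'.')
import pickle,cv2
F=pickle.load(open("F.pkl","rb"))
a=F["top"]["img"][265:315,140:215]; b=F["scene"]["img"][175:245,415:490]
import numpy as np
cv2.imwrite("pics/h.png",np.vstack([cv2.resize(a,(600,400)),])); cv2.imwrite("pics/h2.png",cv2.resize(b,(600,560)))
E
```

```text
[ 0.5784 -0.0203 -0.052   1.1092]
[[-2.6 -1.8]
 [ 0.4 -0.7]
 [-0.6  0.2]
 [-1.7 -0.4]
 [ 7.3 -0.4]
 [-0.5  0.1]
 [-1.6  0.1]
 [-0.5  0.5]]
sleeve top [array([ 0.5953, -0.1297,  0.149 ]), array([ 0.5936, -0.1256,  0.149 ])]
pad [ 0.0263 -0.0073  0.063 ]
pad [-0.0345 -0.0104  0.063 ]
padS [-0.0235 -0.0062  0.063 ]
apexT [0.0002 0.1609 0.072 ]
apexS [0.003  0.1642 0.072 ]
tipT [0.0278 0.1286 0.072 ]
tipT [-0.0387  0.1286  0.072 ]
tipS [-0.0299  0.1347  0.072 ]
tipS [0.0348 0.1378 0.072 ]
housing [0.474  0.3378 0.127 ] [-1.9 -0.6 -0.4  0.2 -1.4 -1.6  0.4  0. ]
[ 0.42152526 -0.04097081  0.08      ] [ 0.41972211 -0.03724032  0.08      ]
0.118 [0.4726779  0.33818688 0.13      ] [0.45548682 0.34714807 0.13      ]
0.13 [0.4724804 0.3337654 0.142    ] [0.47044965 0.34160699 0.142     ]
```

View pics/h.png

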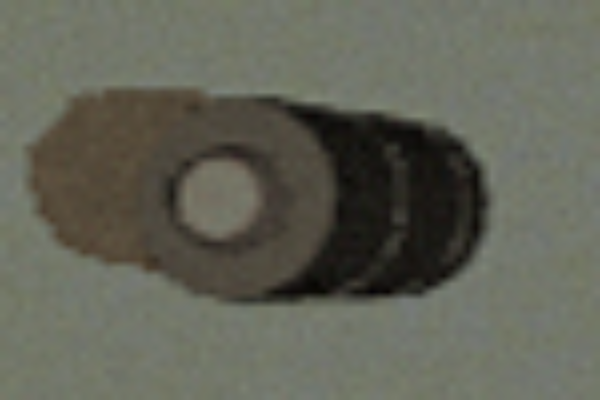

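View pics/h2.png

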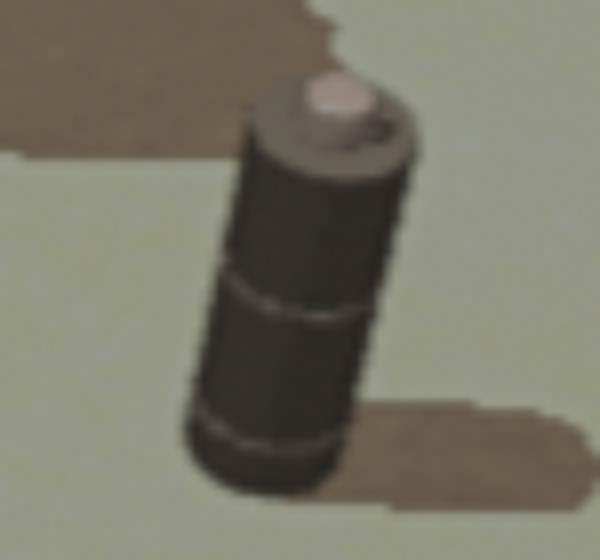

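```bash
cat >> h.py <<'E'
from scipy.spatial.transform import Rotation as Ro
def plan(wps,base=None):
    """wps: list of (x,y,z,heading) world; prints rows rel. to base (pos,heading)"""
    s=sensors.read_state();R=Ro.from_quat(s["eef_rot"]).as_matrix();p=s["ee_pos"]
    h=np.arctan2(R[1,0],R[0,0])
    if base is not None: p,h=np.array(base[:3]),base[3]
    Rd=np.array([[np.cos(h),np.sin(h),0],[np.sin(h),-np.cos(h),0],[0,0,-1]])
    xs=[];ys=[]
    for w in wps:
        xs.append((Rd.T@(np.array(w[:3])-p)).round(4).tolist()); ys.append(round(float(-((w[3]-h+np.pi)%(2*np.pi)-np.pi)),4))
    print("t",round(float(s["time"]),2),"pos",p.round(4),"h",round(float(h),4));print(xs);print(ys)
def C(): return np.load("clamp.npy")
def cw(x,y,z,h=0):
    p=C();c,n=np.cos(p[2]),np.sin(p[2]);return (p[0]+c*x-n*y,p[1]+n*x+c*y,z,h+p[2])
E
python3 - <<'E'
from h import *
import pickle
F=pickle.load(open("F.pkl","rb"));t,s=F["top"],F["scene"]
print(ray(t,(169.5,289.75),.13),ray(s,(456.5,190.6),.13))
a0,a1=np.arctan2(-.584,.135),np.arctan2(.338,.473)
W=[]
for i in range(1,21):
    u=i/20;a=a0+u*(a1-a0);r=.6+u*(.58-.6);W.append((r*np.cos(a),r*np.sin(a),.245+.055*min(1,u*3),-1.343+(1.291)*u))
np.save("W.npy",W)
plan(W[:10]); 
plan(W[10:],W[9])
E
```

```text
[0.47318631 0.33526115 0.13      ] [0.47630209 0.33895221 0.13      ]
t 0.95 pos [ 0.1355 -0.5845  0.2446] h -1.3431
[[-0.0038, -0.0584, -0.0086], [-0.0134, -0.1164, -0.0169], [-0.0286, -0.173, -0.0251], [-0.0492, -0.2278, -0.0334], [-0.0751, -0.2803, -0.0416], [-0.106, -0.3298, -0.0499], [-0.1414, -0.376, -0.0554], [-0.1812, -0.4185, -0.0554], [-0.2249, -0.4567, -0.0554], [-0.2721, -0.4905, -0.0554]]
[-0.0646, -0.1292, -0.1937, -0.2583, -0.3228, -0.3874, -0.4519, -0.5165, -0.581, -0.6456]
t 0.95 pos [ 0.5518 -0.2087  0.3   ] h -0.6975
[[-0.0227, -0.0533, 0.0], [-0.0504, -0.1039, 0.0], [-0.0829, -0.1516, 0.0], [-0.1199, -0.1957, 0.0], [-0.1609, -0.236, 0.0], [-0.2056, -0.272, 0.0], [-0.2536, -0.3033, 0.0], [-0.3043, -0.3298, 0.0], [-0.3572, -0.3511, 0.0], [-0.4119, -0.3671, 0.0]]
[-0.0646, -0.1291, -0.1936, -0.2582, -0.3228, -0.3873, -0.4518, -0.5164, -0.5809, -0.6455]
```

>>> {"op": "apply_moves", "data": {
  "xyz": [
    [-0.004,-0.058,-0.009],
    [-0.013,-0.116,-0.017],
    [-0.029,-0.173,-0.025],
    [-0.049,-0.228,-0.033],
    [-0.075,-0.28,-0.042],
    [-0.106,-0.33,-0.05],
    [-0.141,-0.376,-0.055],
    [-0.181,-0.418,-0.055],
    [-0.225,-0.457,-0.055],
    [-0.272,-0.49,-0.055]
  ],
  "yaw": [-0.065,-0.13,-0.195,-0.26,-0.325,-0.39,-0.45,-0.515,-0.58,-0.645],
  "gripper": 1
}}

```text
time: 2.2
ee_pos: [0.5525, -0.2071, 0.2997]
eef_rot: [0.94, -0.341, 0.0, -0.0]
wrist_force: [0.2, -0.8, 0.4]
width: 1.002
```

>>> {"op": "apply_moves", "data": {
  "xyz": [
    [-0.023,-0.053,0],
    [-0.05,-0.104,0],
    [-0.083,-0.152,0],
    [-0.12,-0.196,0],
    [-0.161,-0.236,0],
    [-0.206,-0.272,0],
    [-0.254,-0.303,0],
    [-0.304,-0.33,0],
    [-0.357,-0.351,0],
    [-0.412,-0.367,0]
  ],
  "yaw": [-0.065,-0.13,-0.195,-0.26,-0.325,-0.39,-0.45,-0.515,-0.58,-0.645]
}}

```text
time: 3.45
ee_pos: [0.4709, 0.3388, 0.2997]
eef_rot: [1.0, -0.025, 0.0, -0.0]
wrist_force: [0.9, -0.4, -0.4]
width: 1.002
```

```bash
python3 - <<'E'
from h import *
import pickle
f=grab_frame("wrist"); cv2.imwrite("pics/w1.png",f["img"])
pickle.dump(f,open("w1.pkl","wb"))
s=sensors.read_state();print(s["time"],s["ee_pos"],s["eef_rot"])
print(proj(f,[[.4745,.337,.13],[.4745,.337,.0]]))
plan([])
E
```

```text
3.5 [0.46628095 0.3439153  0.29976963] [ 0.9997432  -0.02249096 -0.0016599  -0.00222197]
[[320.95006023 228.59201402]
 [319.7303645  203.45989404]]
t 3.5 pos [0.4663 0.3439 0.2998] h -0.045
[]
[]
```

View pics/w1.png

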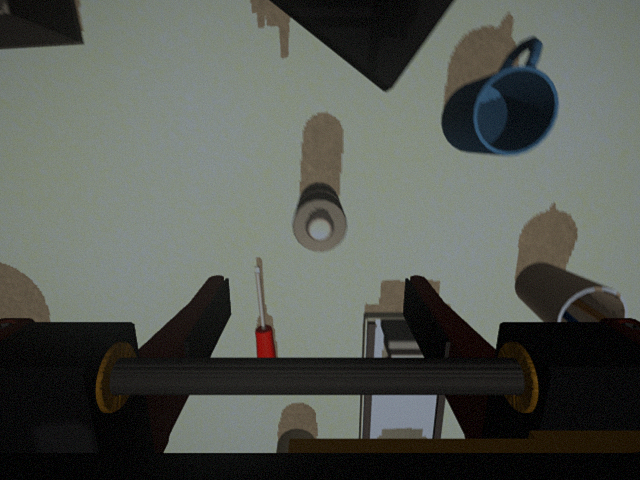

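>>> {"op": "apply_moves", "data": {
  "xyz": [
    [0.001,-0.001,0.03],
    [0.002,-0.002,0.08],
    [0.002,-0.002,0.12],
    [0.002,-0.002,0.12]
  ],
  "yaw": [0,0,0,0]
}}

```text
time: 4.0
ee_pos: [0.4715, 0.3376, 0.1769]
eef_rot: [1.0, -0.027, -0.003, 0.002]
wrist_force: [-0.2, -0.4, 0.1]
width: 1.0
```

```bash
python3 - <<'E'
from h import *
f=grab_frame("wrist"); cv2.imwrite("pics/w2.png",f["img"])
s=sensors.read_state();print(s["time"],s["ee_pos"],s["eef_rot"])
print(proj(f,[[.4745,.337,.13],[.4745,.337,.0],[.4745,.337,.1]]),proj(f,s["ee_pos"]))
r=nets.outline_of("wrist","housing");print([(q["score"],q["xy"]) for q in r])
E
```

```text
4.05 [0.47311839 0.33848615 0.17912008] [ 9.99645113e-01 -2.66043225e-02 -1.19425631e-03  6.57240986e-04]
[[322.75200051 278.73687413]
 [321.28491235 224.72367482]
 [322.27216862 261.07109492]] [[320.61149603 319.03020988]]
[(0.58, [322.6, 259.6])]
```

View pics/w2.png

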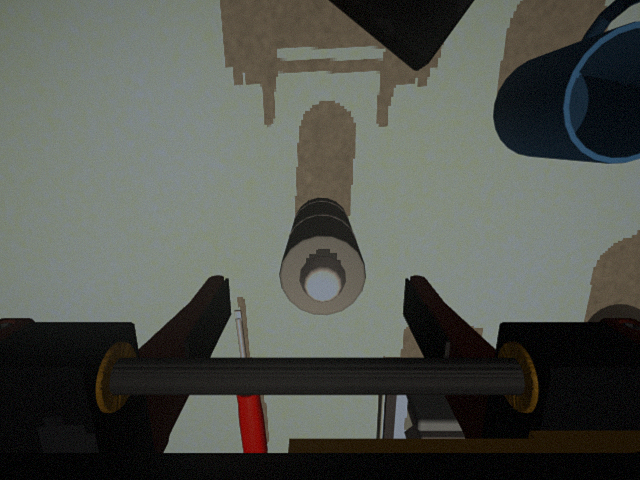

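>>> {"op": "apply_moves", "data": {
  "xyz": [
    [0.001,0,0.03],
    [0.001,-0.001,0.06],
    [0.001,-0.001,0.077],
    [0.001,-0.001,0.077],
    [0.001,-0.001,0.077]
  ],
  "yaw": [0,0,0,0,0]
}}

```text
time: 4.72
ee_pos: [0.4758, 0.3405, 0.1041]
eef_rot: [1.0, -0.027, 0.001, -0.001]
wrist_force: [-0.3, 0.8, -0.1]
width: 1.005
```

>>> {"op": "apply_moves", "data": {
  "xyz": [
    [0,0,0],
    [0,0,0],
    [0,0,0],
    [0,0,0],
    [0,0,0],
    [0,0,0]
  ],
  "yaw": [0,0,0,0,0,0],
  "gripper": 0.4
}}

```text
time: 5.48
ee_pos: [0.4747, 0.34, 0.1028]
eef_rot: [1.0, -0.027, -0.0, -0.0]
wrist_force: [-0.6, 0.3, 1.3]
width: 0.571
```

```bash
python3 - <<'E'
from h import *
g=cw(.0005,.100,.22)
print(g)
s=sensors.read_state();p=np.array([.4747,.34,.1028]);h=-.0535
W=[(*p[:2],.12,h),(*p[:2],.165,h)]
a=np.array([*p[:2],.21]);b=np.array(g[:3])
n=7
for i in range(1,n+1):
    u=i/n;q=a+(b-a)*u;W.append((*q,h))
W+=[(*b,h)]
plan(W,(*p,h))
E
```

```text
(np.float64(0.5840594636533206), np.float64(0.0795528164045948), 0.22, np.float64(-0.05198452344807089))
t 5.47 pos [0.4747 0.34   0.1028] h -0.0535
[[0.0, 0.0, -0.0172], [0.0, 0.0, -0.0622], [0.0176, 0.0363, -0.1086], [0.0352, 0.0726, -0.1101], [0.0528, 0.109, -0.1115], [0.0704, 0.1453, -0.1129], [0.088, 0.1816, -0.1143], [0.1055, 0.2179, -0.1158], [0.1231, 0.2542, -0.1172], [0.1231, 0.2542, -0.1172]]
[-0.0, -0.0, -0.0, -0.0, -0.0, -0.0, -0.0, -0.0, -0.0, -0.0]
```

>>> {"op": "apply_moves", "data": {
  "xyz": [
    [0,0,-0.02],
    [0,0,-0.06],
    [0.008,0.016,-0.1],
    [0.028,0.058,-0.117],
    [0.048,0.1,-0.117],
    [0.07,0.145,-0.117],
    [0.09,0.187,-0.117],
    [0.11,0.228,-0.117],
    [0.12,0.248,-0.117],
    [0.123,0.254,-0.117]
  ],
  "yaw": [0,0,0,0,0,0,0,0,0,0]
}}

```text
time: 6.72
ee_pos: [0.5839, 0.079, 0.2189]
eef_rot: [1.0, -0.027, -0.001, -0.0]
wrist_force: [0.4, 1.4, -5.6]
width: 0.571
```

```bash
python3 - <<'E'
from h import *
for n in ["top","scene"]:
    f=grab_frame(n); cv2.imwrite(f"pics/{n}3.png",f["img"][150:350,180:460] if n=="scene" else f["img"][150:350,220:500])
s=sensors.read_state();print(s["time"],s["ee_pos"],s["eef_rot"],s["width"],s["wrist_force"])
f=grab_frame("wrist"); cv2.imwrite("pics/w3.png",f["img"])
import pickle; pickle.dump(f,open("w3.pkl","wb"))
E
```

```text
6.825 [0.5836511  0.08011349 0.21915808] [ 9.99642644e-01 -2.67214653e-02 -6.73057735e-04 -3.07288535e-04] 0.568595515414703 [-0.47698602  0.6714428  -5.7586444 ]
```

View pics/w3.png

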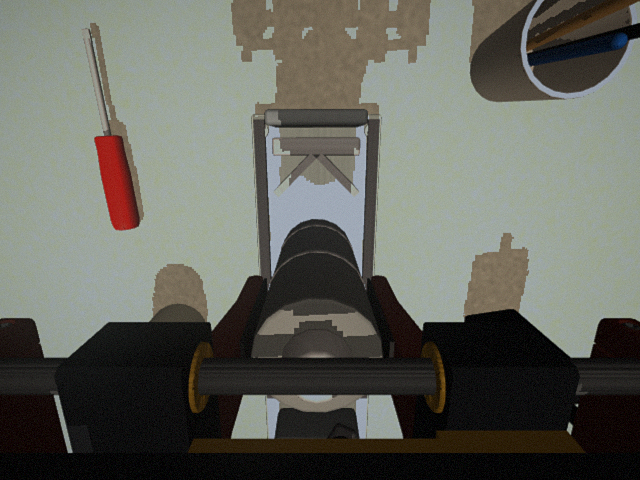

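View pics/scene3.png

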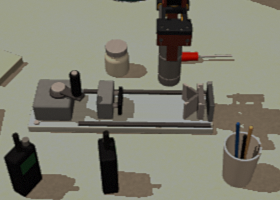

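```bash
python3 - <<'E'
from h import *
import pickle
f=pickle.load(open("w3.pkl","rb"))
p=C()
def inv(q):
    d=q[:2]-p[:2];c,n=np.cos(p[2]),np.sin(p[2]);return np.array([c*d[0]+n*d[1],-n*d[0]+c*d[1],q[2]])
for uv,z in [((317,155),.072),((278,190),.072),((356,192),.072),((252,115),.02),((381,115),.02)]: print(uv,inv(ray(f,uv,z)).round(4))
print(inv(np.array([.58365,.0801,0])))
E
```

```text
(317, 155) [0.     0.1651 0.072 ]
(278, 190) [-0.032   0.1373  0.072 ]
(356, 192) [0.032  0.1355 0.072 ]
(252, 115) [-0.0593  0.1986  0.02  ]
(381, 115) [0.0585 0.1983 0.02  ]
[6.26572189e-05 1.00525168e-01 0.00000000e+00]
```

>>> {"op": "apply_moves", "data": {
  "xyz": [
    [0,0,0.03],
    [0,0,0.06],
    [0,0,0.08],
    [0,0,0.088],
    [0,0,0.092],
    [0,0,0.094],
    [0,0,0.096],
    [0,0,0.096]
  ],
  "yaw": [0,0,0,0,0,0,0,0]
}}

```text
time: 7.88
ee_pos: [0.5843, 0.0798, 0.124]
eef_rot: [1.0, -0.027, 0.0, -0.0]
wrist_force: [-0.4, 0.3, -5.5]
width: 0.568
```

>>> {"op": "apply_moves", "data": {
  "xyz": [
    [0,0,0.0005],
    [0,0,0.001],
    [0,0,0.001]
  ],
  "yaw": [0,0,0]
}}

```text
time: 8.25
ee_pos: [0.5843, 0.0798, 0.1228]
eef_rot: [1.0, -0.027, 0.0, -0.0]
wrist_force: [0.4, -1.0, -4.6]
width: 0.565
```

>>> {"op": "apply_moves", "data": {
  "xyz": [
    [0,0,0.0005],
    [0,0,0.001],
    [0,0,0.001]
  ],
  "yaw": [0,0,0]
}}

```text
time: 8.62
ee_pos: [0.5843, 0.0798, 0.1227]
eef_rot: [1.0, -0.026, 0.0, -0.0]
wrist_force: [-2.6, -1.1, 5.1]
width: 0.565
```

Contact made (the load moved to the bed). Release gently.

>>> {"op": "apply_moves", "data": {
  "xyz": [
    [0,0,0],
    [0,0,0],
    [0,0,0],
    [0,0,0]
  ],
  "yaw": [0,0,0,0],
  "gripper": 0.75
}}

```text
time: 9.12
ee_pos: [0.5842, 0.0798, 0.1216]
eef_rot: [1.0, -0.026, 0.0, -0.0]
wrist_force: [0.1, -0.3, -0.6]
width: 0.748
```

>>> {"op": "apply_moves", "data": {
  "xyz": [
    [0,0,0],
    [0,0,-0.02],
    [0,0,-0.06],
    [0,0,-0.1],
    [0,0,-0.12]
  ],
  "yaw": [0,0,0,0,0],
  "gripper": 1
}}

```text
time: 9.75
ee_pos: [0.5852, 0.0798, 0.2442]
eef_rot: [1.0, -0.026, 0.002, -0.0]
wrist_force: [0.7, 0.1, -0.3]
width: 1.002
```

```bash
python3 - <<'E'
from h import *
import pickle
f=grab_frame("wrist"); cv2.imwrite("pics/w4.png",f["img"]);
for n in ["top","scene"]:
    g=grab_frame(n); cv2.imwrite(f"pics/{n}4.png",g["img"])
    if n=="scene": cv2.imwrite(f"pics/{n}4z.png",cv2.resize(g["img"][190:300,200:410],None,fx=3.6,fy=3.6))
s=sensors.read_state();print(s["time"],s["ee_pos"],s["eef_rot"],s["width"],s["wrist_force"])
b=[.5843,.0798,.242,-.0535]
p=C();print(p)
sl=cw(.05*np.cos(p[3]),-.15+.05*np.sin(p[3]),.245);print(sl)
W=[]
for i in range(1,6): 
    u=i/5;W.append((b[0]+u*(sl[0]-b[0]),b[1]+u*(sl[1]-b[1]),.242,-.0535))
plan(W,b)
E
```

```text
9.9 [0.58480884 0.07981583 0.24260276] [ 9.99648506e-01 -2.64828324e-02  1.22998315e-03 -1.01617683e-04] 1.0032258407806618 [ 0.06601747  0.25135871 -0.55400014]
[ 0.57836403 -0.02028611 -0.05198452  1.10921278]
(np.float64(0.5951342680844031), np.float64(-0.1265336249441443), 0.245, np.float64(-0.05198452344807089))
t 9.9 pos [0.5843 0.0798 0.242 ] h -0.0535
[[0.0044, 0.0411, 0.0], [0.0087, 0.0822, 0.0], [0.0131, 0.1233, 0.0], [0.0175, 0.1644, 0.0], [0.0219, 0.2055, 0.0]]
[-0.0, -0.0, -0.0, -0.0, -0.0]
```

View pics/scene4z.png

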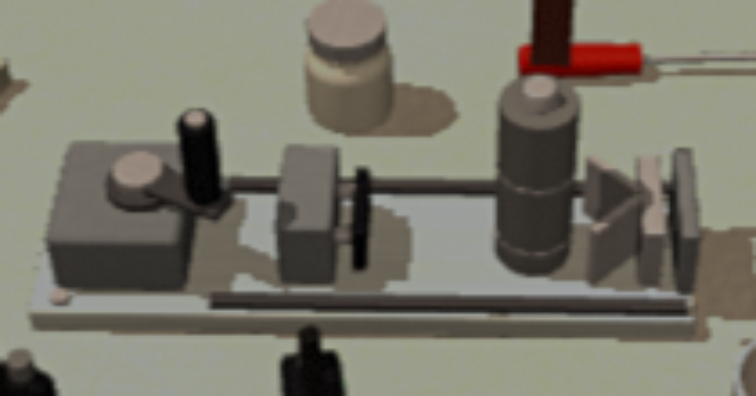

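>>> {"op": "apply_moves", "data": {
  "xyz": [
    [0.004,0.03,0],
    [0.009,0.082,0],
    [0.013,0.13,0],
    [0.018,0.18,0],
    [0.022,0.225,0],
    [0.022,0.245,0],
    [0.022,0.245,0]
  ],
  "yaw": [0,0,0,0,0,0,0]
}}

```text
time: 10.78
ee_pos: [0.5924, -0.1665, 0.2404]
eef_rot: [1.0, -0.028, -0.001, -0.001]
wrist_force: [0.0, -0.4, -0.2]
width: 0.999
```

```bash
python3 - <<'E'
from h import *
import pickle
f=grab_frame("wrist"); cv2.imwrite("pics/w5.png",f["img"]);pickle.dump(f,open("w5.pkl","wb"))
s=sensors.read_state();print(s["time"],s["ee_pos"],s["eef_rot"],s["width"],s["wrist_force"])
sl=cw(.05*np.cos(C()[3]),-.15+.05*np.sin(C()[3]),.149)
print(proj(f,sl[:3]))
r=nets.outline_of("wrist","sleeve");print([(q["score"],q["xy"]) for q in r])
E
```

```text
10.825 [ 0.59252295 -0.16528153  0.24065264] [ 9.99637219e-01 -2.69087443e-02 -8.55121275e-04 -7.86075092e-04] 1.0001459448813983 [-0.2359897  -0.17360722 -0.35648746]
[[318.00086699 196.70046063]]
[(0.59, [317.6, 186.9]), (0.21, [304.3, 208.1])]
```

View pics/w5.png

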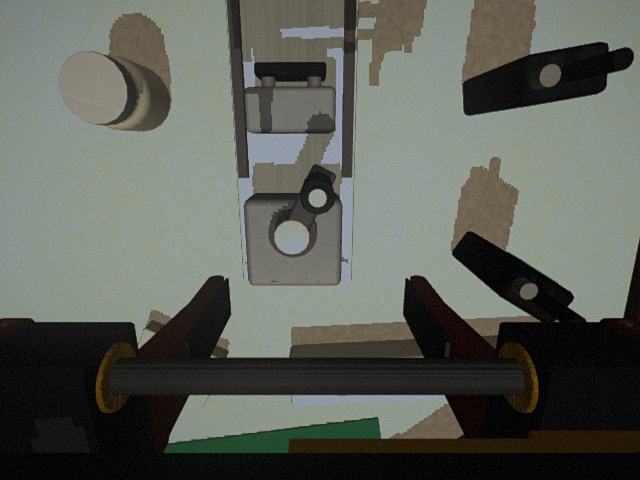

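```bash
python3 - <<'E'
from h import *
import pickle
f=pickle.load(open("w5.pkl","rb"))
hub=ray(f,(292,237),.088);sl=ray(f,(318,197),.149);print(hub,sl,np.hypot(*(hub-sl)[:2]),cw(0,-.15,0))
d=(sl-hub)[:2];print(np.arctan2(d[1],d[0])-C()[2])
# rear bed corners 
for uv in [(239,283),(352,281)]: print(ray(f,uv,.02),cw(-.06 if uv[0]<300 else .06,-.22,.02)[:3])
E
```

```text
[ 0.5702871  -0.16991278  0.088     ] [ 0.59512277 -0.12673308  0.149     ] 0.049812622846207376 (np.float64(0.570569860883128), np.float64(-0.17008348026939132), 0, np.float64(-0.05198452344807089))
1.1008189049108599
[ 0.50140978 -0.23805953  0.02      ] (np.float64(0.5070136364474229), np.float64(-0.23687125112213264), 0.02)
[ 0.62665227 -0.24253664  0.02      ] (np.float64(0.6268515295180235), np.float64(-0.24310658466568386), 0.02)
```

>>> {"op": "apply_moves", "data": {
  "xyz": [
    [0,-0.03,0],
    [0,-0.039,0.03],
    [0,-0.039,0.075],
    [0,-0.039,0.11],
    [0,-0.039,0.12],
    [0,-0.039,0.12],
    [0,-0.039,0.12]
  ],
  "yaw": [0,0,0,0,0,0,0]
}}

```text
time: 11.75
ee_pos: [0.5964, -0.127, 0.1233]
eef_rot: [1.0, -0.026, 0.001, 0.0]
wrist_force: [0.3, 0.4, -0.5]
width: 1.0
```

```bash
python3 - <<'E'
from h import *
f=grab_frame("scene"); cv2.imwrite("pics/s6.png",cv2.resize(f["img"][190:300,200:410],None,fx=3.6,fy=3.6))
s=sensors.read_state();print(s["time"],s["ee_pos"],s["eef_rot"],s["width"],s["wrist_force"])
E
```

```text
11.8 [ 0.59642085 -0.12721435  0.12332583] [ 9.99651303e-01 -2.63663350e-02  1.40174250e-03  3.53371780e-04] 0.998199967336565 [ 0.28133348 -0.58614482 -0.07161523]
```

View pics/s6.png

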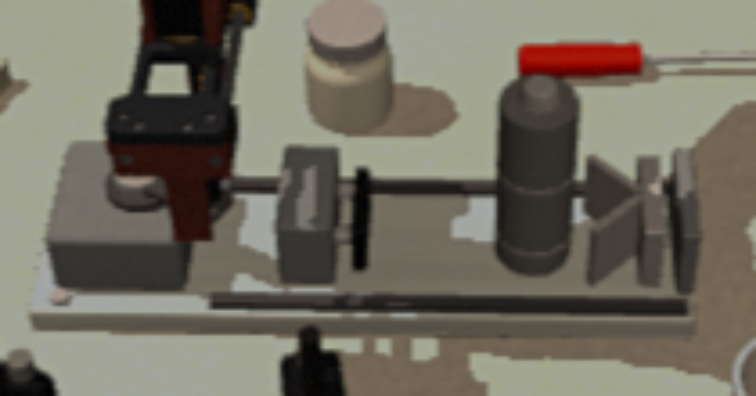

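>>> {"op": "apply_moves", "data": {
  "xyz": [
    [-0.001,0,0],
    [-0.001,0,0],
    [-0.001,0,0],
    [-0.001,0,0],
    [-0.001,0,0],
    [-0.001,0,0],
    [-0.001,0,0],
    [-0.001,0,0]
  ],
  "yaw": [0,0,0,0,0,0,0,0],
  "gripper": 0
}}

```text
time: 12.8
ee_pos: [0.5947, -0.1271, 0.1217]
eef_rot: [1.0, -0.027, 0.0, -0.0]
wrist_force: [1.5, -0.8, -1.5]
width: 0.267
```

```bash
cat > wind.py <<'E'
import sys
from h import *
AX=np.array([.5705,-.170]);R=.05
def wind(base,phi0,dphis,z=None):
    p=np.array(base[:2])
    W=[]
    for d in dphis:
        a=phi0+d;W.append((AX[0]+R*np.cos(a),AX[1]+R*np.sin(a),base[2],base[3]))
    plan(W,base)
def st():
    s=sensors.read_state();q=s["ee_pos"];d=q[:2]-AX;a=np.arctan2(d[1],d[0]);f=s["wrist_force"]
    print("t",round(float(s["time"]),2),"pos",q.round(4),"r",np.hypot(*d).round(4),"phi",a.round(4),"F",f.round(1),"tan",round(float(-f[0]*np.sin(a)+f[1]*np.cos(a)),2),"rad",round(float(f[0]*np.cos(a)+f[1]*np.sin(a)),2),"w",round(float(s["width"]),3))
    return s,a
E
python3 - <<'E'
from wind import *
s,a=st();q=s["ee_pos"]
print(s["eef_rot"])
wind((AX[0]+R*np.cos(a),AX[1]+R*np.sin(a),.122,-.0535),a,np.cumsum([.05,.1,.15]+[.2]*6+[.1]))
E
```

```text
t 12.8 pos [ 0.5947 -0.1271  0.1217] r 0.0493 phi 1.0578 F [ 1.5 -0.8 -1.5] tan -1.7 rad 0.04 w 0.267
[ 9.99648187e-01 -2.65203511e-02  4.15343469e-04 -2.19570443e-05]
t 12.8 pos [ 0.595  -0.1264  0.122 ] h -0.0535
[[-0.0023, -0.0011, 0.0], [-0.0069, -0.0028, 0.0], [-0.0142, -0.0046, 0.0], [-0.0242, -0.0051, 0.0], [-0.0341, -0.0037, 0.0], [-0.0435, -0.0004, 0.0], [-0.0521, 0.0047, 0.0], [-0.0594, 0.0115, 0.0], [-0.0653, 0.0195, 0.0], [-0.0676, 0.024, 0.0]]
[-0.0, -0.0, -0.0, -0.0, -0.0, -0.0, -0.0, -0.0, -0.0, -0.0]
```

>>> {"op": "apply_moves", "data": {
  "xyz": [
    [-0.0023,-0.0011,0],
    [-0.0069,-0.0028,0],
    [-0.0142,-0.0046,0],
    [-0.0242,-0.0051,0],
    [-0.0341,-0.0037,0],
    [-0.0435,-0.0004,0],
    [-0.0521,0.0047,0],
    [-0.0594,0.0115,0],
    [-0.0653,0.0195,0],
    [-0.0676,0.024,0]
  ],
  "yaw": [0,0,0,0,0,0,0,0,0,0]
}}

```text
time: 14.05
ee_pos: [0.5262, -0.1464, 0.1217]
eef_rot: [1.0, -0.027, 0.001, -0.001]
wrist_force: [5.7, 5.0, -3.8]
width: 0.27
```

```bash
python3 - <<'E'
from wind import *
s,a=st();print(s["eef_rot"])
f=grab_frame("scene"); cv2.imwrite("pics/s7.png",cv2.resize(f["img"][190:300,200:410],None,fx=3.6,fy=3.6))
f=grab_frame("top"); cv2.imwrite("pics/t7.png",cv2.resize(f["img"][200:290,240:460],None,fx=3.6,fy=3.6))
s,a=st()
E
```

```text
t 14.05 pos [ 0.5262 -0.1464  0.1217] r 0.0502 phi 2.6527 F [ 5.7  5.  -3.8] tan -7.07 rad -2.72 w 0.27
[ 9.99634204e-01 -2.70065851e-02  9.50703021e-04 -1.09478802e-03]
t 14.15 pos [ 0.526  -0.1468  0.1217] r 0.0502 phi 2.6615 F [ 3.6  2.9 -3. ] tan -4.26 rad -1.81 w 0.27
```

View pics/s7.png

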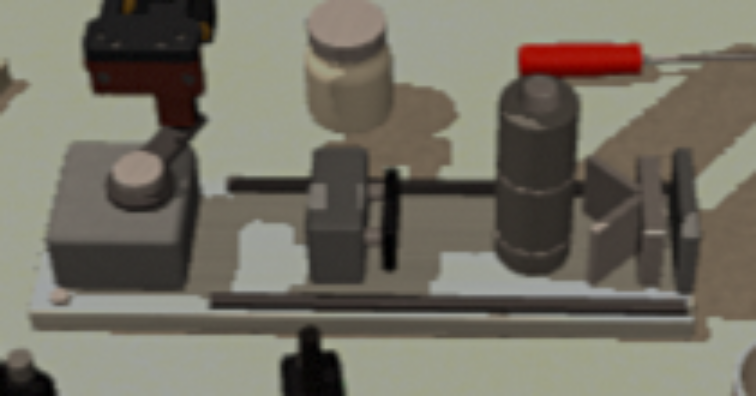

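View pics/t7.png

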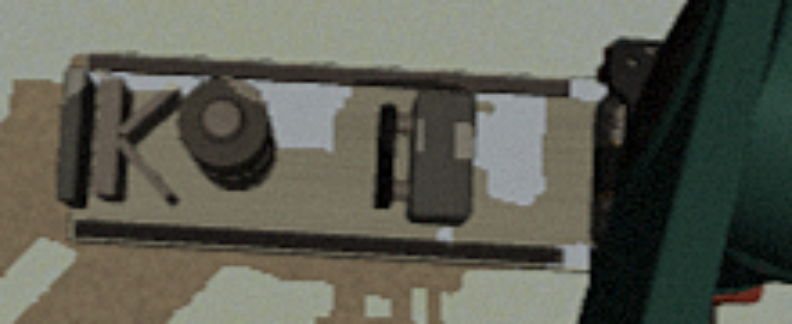

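```bash
python3 - <<'E'
from wind import *
a=2.6578
for k in range(3):
    wind((AX[0]+R*np.cos(a),AX[1]+R*np.sin(a),.122,-.0535),a,np.cumsum([.2]*10)); a+=2
E
```

```text
t 14.15 pos [ 0.5262 -0.1467  0.122 ] h -0.0535
[[-0.0032, 0.0094, 0.0], [-0.0045, 0.0193, 0.0], [-0.0038, 0.0293, 0.0], [-0.0012, 0.0389, 0.0], [0.0033, 0.0478, 0.0], [0.0095, 0.0557, 0.0], [0.0172, 0.0621, 0.0], [0.0259, 0.0669, 0.0], [0.0355, 0.0698, 0.0], [0.0454, 0.0709, 0.0]]
[-0.0, -0.0, -0.0, -0.0, -0.0, -0.0, -0.0, -0.0, -0.0, -0.0]
t 14.15 pos [ 0.5678 -0.2199  0.122 ] h -0.0535
[[0.0099, -0.001, 0.0], [0.0195, -0.0039, 0.0], [0.0282, -0.0087, 0.0], [0.0359, -0.0151, 0.0], [0.0421, -0.0229, 0.0], [0.0466, -0.0318, 0.0], [0.0493, -0.0414, 0.0], [0.05, -0.0514, 0.0], [0.0488, -0.0613, 0.0], [0.0455, -0.0708, 0.0]]
[-0.0, -0.0, -0.0, -0.0, -0.0, -0.0, -0.0, -0.0, -0.0, -0.0]
t 14.15 pos [ 0.617  -0.1517  0.122 ] h -0.0535
[[-0.005, -0.0086, 0.0], [-0.0117, -0.0161, 0.0], [-0.0197, -0.0221, 0.0], [-0.0287, -0.0263, 0.0], [-0.0384, -0.0287, 0.0], [-0.0484, -0.0292, 0.0], [-0.0582, -0.0276, 0.0], [-0.0676, -0.0241, 0.0], [-0.076, -0.0188, 0.0], [-0.0833, -0.012, 0.0]]
[-0.0, -0.0, -0.0, -0.0, -0.0, -0.0, -0.0, -0.0, -0.0, -0.0]
```

>>> {"op": "apply_moves", "data": {
  "xyz": [
    [-0.0032,0.0094,0],
    [-0.0045,0.0193,0],
    [-0.0038,0.0293,0],
    [-0.0012,0.0389,0],
    [0.0033,0.0478,0],
    [0.0095,0.0557,0],
    [0.0172,0.0621,0],
    [0.0259,0.0669,0],
    [0.0355,0.0698,0],
    [0.0454,0.0709,0]
  ],
  "yaw": [0,0,0,0,0,0,0,0,0,0]
}}

```text
time: 15.4
ee_pos: [0.564, -0.2202, 0.1215]
eef_rot: [1.0, -0.026, -0.003, -0.001]
wrist_force: [-7.8, 0.2, 5.6]
width: 0.265
```

```bash
python3 - <<'E'
from wind import *
s,a=st();print(s["eef_rot"],s["torque"])
E
```

```text
t 15.4 pos [ 0.564  -0.2202  0.1215] r 0.0506 phi -1.7003 F [-7.8  0.2  5.6] tan -7.73 rad 0.77 w 0.265
[ 9.99650414e-01 -2.62488372e-02 -3.12704686e-03 -5.20214997e-04] [ 0.01187206  1.08535917 -0.01849981]
```

>>> {"op": "apply_moves", "data": {
  "xyz": [
    [0.0099,-0.001,0],
    [0.0195,-0.0039,0],
    [0.0282,-0.0087,0],
    [0.0359,-0.0151,0],
    [0.0421,-0.0229,0],
    [0.0466,-0.0318,0],
    [0.0493,-0.0414,0],
    [0.05,-0.0514,0],
    [0.0488,-0.0613,0],
    [0.0455,-0.0708,0]
  ],
  "yaw": [0,0,0,0,0,0,0,0,0,0]
}}

```text
time: 16.65
ee_pos: [0.6173, -0.1543, 0.1217]
eef_rot: [1.0, -0.026, 0.001, 0.002]
wrist_force: [3.8, -7.2, -4.7]
width: 0.268
```

```bash
python3 - <<'E'
from wind import *
s,a=st();print(s["eef_rot"],s["torque"])
a=6.6578
wind((AX[0]+R*np.cos(a),AX[1]+R*np.sin(a),.122,-.0535),a,np.cumsum([.15]*10)); 
E
```

```text
t 16.65 pos [ 0.6173 -0.1543  0.1217] r 0.0494 phi 0.3247 F [ 3.8 -7.2 -4.7] tan -8.06 rad 1.32 w 0.268
[ 0.99964963 -0.02638861  0.00117008  0.00170126] [-1.14674636 -0.46572181  0.04188998]
t 16.65 pos [ 0.617  -0.1517  0.122 ] h -0.0535
[[-0.0036, -0.0066, 0.0], [-0.0082, -0.0125, 0.0], [-0.0136, -0.0177, 0.0], [-0.0197, -0.0221, 0.0], [-0.0264, -0.0254, 0.0], [-0.0335, -0.0278, 0.0], [-0.0409, -0.029, 0.0], [-0.0484, -0.0292, 0.0], [-0.0558, -0.0282, 0.0], [-0.063, -0.0261, 0.0]]
[-0.0, -0.0, -0.0, -0.0, -0.0, -0.0, -0.0, -0.0, -0.0, -0.0]
```

>>> {"op": "apply_moves", "data": {
  "xyz": [
    [-0.0036,-0.0066,0],
    [-0.0082,-0.0125,0],
    [-0.0136,-0.0177,0],
    [-0.0197,-0.0221,0],
    [-0.0264,-0.0254,0],
    [-0.0335,-0.0278,0],
    [-0.0409,-0.029,0],
    [-0.0484,-0.0292,0],
    [-0.0558,-0.0282,0],
    [-0.063,-0.0261,0]
  ],
  "yaw": [0,0,0,0,0,0,0,0,0,0]
}}

```text
time: 17.9
ee_pos: [0.5567, -0.1224, 0.1217]
eef_rot: [1.0, -0.027, 0.002, -0.001]
wrist_force: [7.6, 3.7, -6.1]
width: 0.266
```

```bash
python3 - <<'E'
from wind import *
s,a=st();print(s["eef_rot"],s["torque"])
f=grab_frame("scene"); cv2.imwrite("pics/s8.png",cv2.resize(f["img"][190:300,200:410],None,fx=3.6,fy=3.6))
f=grab_frame("top"); cv2.imwrite("pics/t8.png",cv2.resize(f["img"][200:290,240:460],None,fx=3.6,fy=3.6))
s,a=st()
a=8.1578
wind((AX[0]+R*np.cos(a),AX[1]+R*np.sin(a),.122,-.0535),a,np.cumsum([.15]*10)); 
E
```

```text
t 17.9 pos [ 0.5567 -0.1224  0.1217] r 0.0496 phi 1.8526 F [ 7.6  3.7 -6.1] tan -8.33 rad 1.39 w 0.266
[ 9.99639944e-01 -2.67418968e-02  2.14509150e-03 -5.01263228e-04] [ 0.46032172 -1.24875094 -0.01668879]
t 18.0 pos [ 0.5558 -0.1226  0.1217] r 0.0496 phi 1.8724 F [ 5.   1.5 -5.2] tan -5.24 rad -0.1 w 0.267
t 18.0 pos [ 0.5555 -0.1223  0.122 ] h -0.0535
[[-0.0068, 0.0031, 0.0], [-0.0131, 0.0073, 0.0], [-0.0186, 0.0123, 0.0], [-0.0234, 0.0181, 0.0], [-0.0272, 0.0245, 0.0], [-0.0301, 0.0314, 0.0], [-0.0318, 0.0387, 0.0], [-0.0325, 0.0462, 0.0], [-0.032, 0.0536, 0.0], [-0.0305, 0.061, 0.0]]
[-0.0, -0.0, -0.0, -0.0, -0.0, -0.0, -0.0, -0.0, -0.0, -0.0]
```

View pics/s8.png

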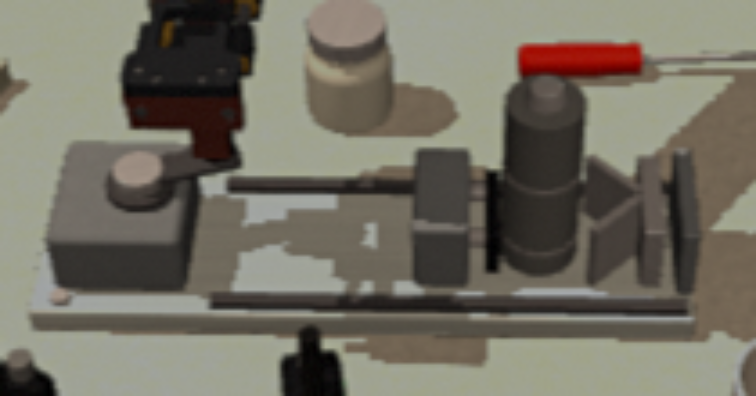

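View pics/t8.png

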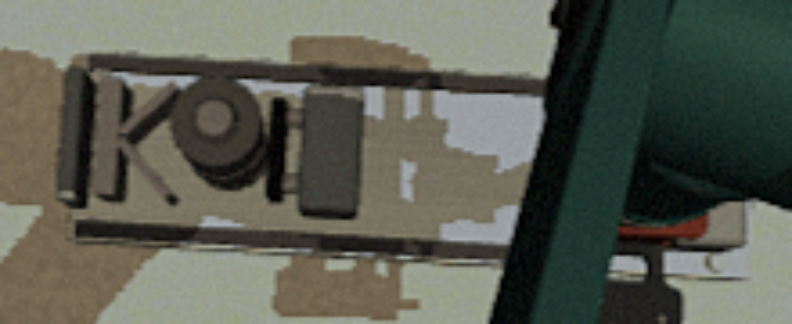

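>>> {"op": "apply_moves", "data": {
  "xyz": [
    [-0.0068,0.0031,0],
    [-0.0131,0.0073,0],
    [-0.0186,0.0123,0],
    [-0.0234,0.0181,0],
    [-0.0272,0.0245,0],
    [-0.0301,0.0314,0],
    [-0.0318,0.0387,0],
    [-0.0325,0.0462,0],
    [-0.032,0.0536,0],
    [-0.0305,0.061,0]
  ],
  "yaw": [0,0,0,0,0,0,0,0,0,0]
}}

```text
time: 19.25
ee_pos: [0.5208, -0.18, 0.1216]
eef_rot: [1.0, -0.027, -0.0, -0.002]
wrist_force: [2.2, 9.2, 1.3]
width: 0.267
```

```bash
python3 - <<'E'
from wind import *
s,a=st();print(s["eef_rot"],s["torque"])
f=grab_frame("scene"); cv2.imwrite("pics/s9.png",cv2.resize(f["img"][190:300,200:410],None,fx=3.6,fy=3.6))
f=grab_frame("top"); cv2.imwrite("pics/t9.png",cv2.resize(f["img"][200:290,240:460],None,fx=3.6,fy=3.6))
s,a=st()
a=9.6578
wind((AX[0]+R*np.cos(a),AX[1]+R*np.sin(a),.122,-.0535),a,np.cumsum([.1]*10)); 
E
```

```text
t 19.25 pos [ 0.5208 -0.18    0.1216] r 0.0507 phi -2.9432 F [2.2 9.2 1.3] tan -8.6 rad -3.94 w 0.267
[ 9.99634929e-01 -2.69393981e-02 -2.06965802e-04 -2.05808455e-03] [ 1.4320137  -0.61199748  0.02518844]
t 19.35 pos [ 0.521  -0.1808  0.1216] r 0.0507 phi -2.9263 F [ 3.2  5.3 -0.6] tan -4.47 rad -4.22 w 0.267
t 19.35 pos [ 0.5219 -0.1815  0.122 ] h -0.0535
[[0.0017, 0.0047, 0.0], [0.0038, 0.0092, 0.0], [0.0063, 0.0135, 0.0], [0.0093, 0.0176, 0.0], [0.0126, 0.0213, 0.0], [0.0164, 0.0246, 0.0], [0.0204, 0.0276, 0.0], [0.0247, 0.0301, 0.0], [0.0292, 0.0322, 0.0], [0.0339, 0.0339, 0.0]]
[-0.0, -0.0, -0.0, -0.0, -0.0, -0.0, -0.0, -0.0, -0.0, -0.0]
```

View pics/s9.png

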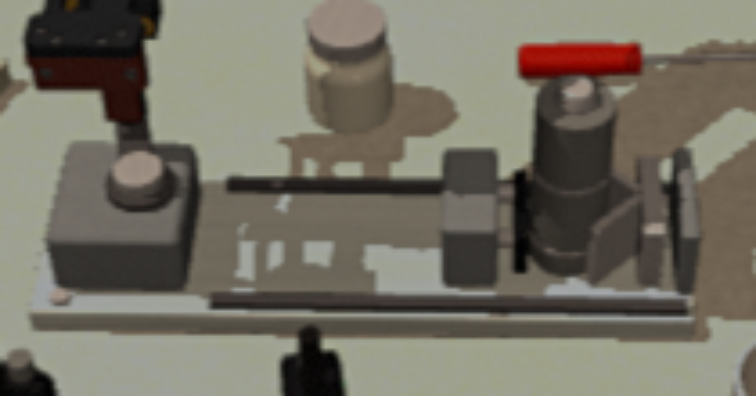

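View pics/t9.png

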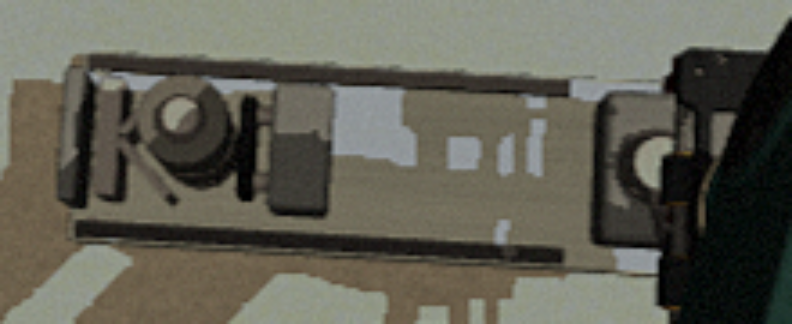

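>>> {"op": "apply_moves", "data": {
  "xyz": [
    [0.0017,0.0047,0],
    [0.0038,0.0092,0],
    [0.0063,0.0135,0],
    [0.0093,0.0176,0],
    [0.0126,0.0213,0]
  ],
  "yaw": [0,0,0,0,0]
}}

```text
time: 19.98
ee_pos: [0.5305, -0.2015, 0.1215]
eef_rot: [1.0, -0.027, -0.002, -0.002]
wrist_force: [-1.8, 8.7, 5.2]
width: 0.269
```

```bash
python3 - <<'E'
from wind import *
s,a=st()
a=10.1578
wind((AX[0]+R*np.cos(a),AX[1]+R*np.sin(a),.122,-.0535),a,np.cumsum([.08]*10)); 
E
```

```text
t 19.98 pos [ 0.5305 -0.2015  0.1215] r 0.0509 phi -2.4749 F [-1.8  8.7  5.2] tan -8.01 rad -3.96 w 0.269
t 19.98 pos [ 0.5333 -0.2035  0.122 ] h -0.0535
[[0.0029, 0.0027, 0.0], [0.0061, 0.0052, 0.0], [0.0094, 0.0074, 0.0], [0.0129, 0.0093, 0.0], [0.0166, 0.011, 0.0], [0.0203, 0.0123, 0.0], [0.0242, 0.0134, 0.0], [0.0281, 0.0141, 0.0], [0.0321, 0.0145, 0.0], [0.0361, 0.0146, 0.0]]
[-0.0, -0.0, -0.0, -0.0, -0.0, -0.0, -0.0, -0.0, -0.0, -0.0]
```

>>> {"op": "apply_moves", "data": {
  "xyz": [
    [0.0029,0.0027,0],
    [0.0061,0.0052,0],
    [0.0094,0.0074,0]
  ],
  "yaw": [0,0,0]
}}

```text
time: 20.35
ee_pos: [0.5386, -0.2095, 0.1215]
eef_rot: [1.0, -0.026, -0.003, -0.002]
wrist_force: [-7.1, 6.5, 7.5]
width: 0.267
```

```bash
python3 - <<'E'
from wind import *
s,a=st()
f=grab_frame("scene"); cv2.imwrite("pics/s10.png",cv2.resize(f["img"][200:290,310:410],None,fx=6,fy=6))
f=grab_frame("top"); cv2.imwrite("pics/t10.png",cv2.resize(f["img"][205:275,250:350],None,fx=6,fy=6))
s,a=st()
a=10.3978
wind((AX[0]+R*np.cos(a),AX[1]+R*np.sin(a),.122,-.0535),a,np.cumsum([.08]*10)); 
E
```

```text
t 20.35 pos [ 0.5386 -0.2095  0.1215] r 0.0508 phi -2.2502 F [-7.1  6.5  7.5] tan -9.6 rad -0.6 w 0.267
t 20.45 pos [ 0.5391 -0.2099  0.1215] r 0.0508 phi -2.238 F [-5.2  4.9  6.2] tan -7.1 rad -0.65 w 0.268
t 20.45 pos [ 0.5424 -0.2113  0.122 ] h -0.0535
[[0.0035, 0.0019, 0.0], [0.0071, 0.0036, 0.0], [0.0109, 0.0049, 0.0], [0.0148, 0.006, 0.0], [0.0187, 0.0067, 0.0], [0.0227, 0.0071, 0.0], [0.0267, 0.0072, 0.0], [0.0307, 0.007, 0.0], [0.0346, 0.0065, 0.0], [0.0385, 0.0056, 0.0]]
[-0.0, -0.0, -0.0, -0.0, -0.0, -0.0, -0.0, -0.0, -0.0, -0.0]
```

View pics/s10.png

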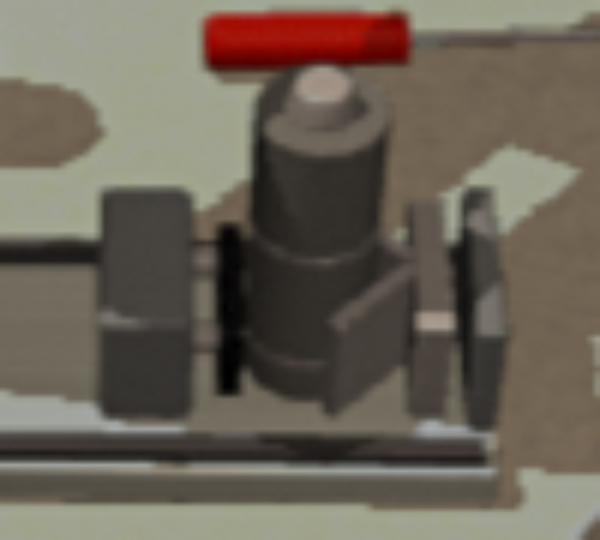

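View pics/t10.png

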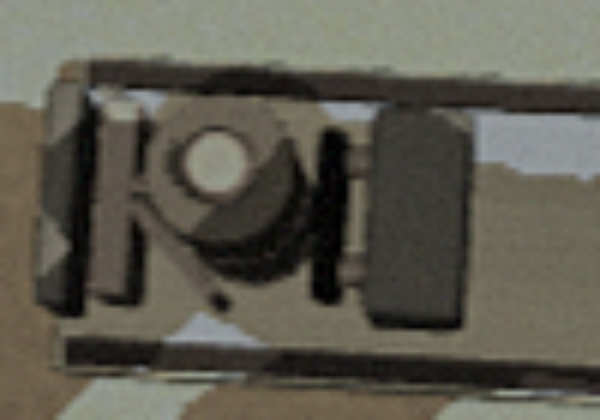

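>>> {"op": "apply_moves", "data": {
  "xyz": [
    [0.0035,0.0019,0],
    [0.0071,0.0036,0]
  ],
  "yaw": [0,0]
}}

```text
time: 20.7
ee_pos: [0.545, -0.2139, 0.1215]
eef_rot: [1.0, -0.026, -0.003, -0.002]
wrist_force: [-7.0, 4.8, 7.6]
width: 0.27
```

```bash
python3 - <<'E'
from wind import *
s,a=st()
a=10.5578
wind((AX[0]+R*np.cos(a),AX[1]+R*np.sin(a),.122,-.0535),a,np.cumsum([.08]*10)); 
E
```

```text
t 20.7 pos [ 0.545  -0.2139  0.1215] r 0.0508 phi -2.0973 F [-7.   4.8  7.6] tan -8.45 rad -0.62 w 0.27
t 20.7 pos [ 0.5493 -0.2153  0.122 ] h -0.0535
[[0.0038, 0.0013, 0.0], [0.0076, 0.0024, 0.0], [0.0116, 0.0031, 0.0], [0.0155, 0.0035, 0.0], [0.0195, 0.0036, 0.0], [0.0235, 0.0034, 0.0], [0.0275, 0.0029, 0.0], [0.0314, 0.002, 0.0], [0.0352, 0.0009, 0.0], [0.0389, -0.0006, 0.0]]
[-0.0, -0.0, -0.0, -0.0, -0.0, -0.0, -0.0, -0.0, -0.0, -0.0]
```

>>> {"op": "apply_moves", "data": {
  "xyz": [
    [0.0038,0.0013,0],
    [0.0076,0.0024,0]
  ],
  "yaw": [0,0]
}}

```text
time: 20.95
ee_pos: [0.5523, -0.2173, 0.1215]
eef_rot: [1.0, -0.026, -0.003, -0.001]
wrist_force: [-8.5, 1.1, 8.3]
width: 0.265
```

```bash
python3 - <<'E'
from wind import *
s,a=st()
a=10.7178
wind((AX[0]+R*np.cos(a),AX[1]+R*np.sin(a),.122,-.0535),a,np.cumsum([.08]*10)); 
E
```

```text
t 20.95 pos [ 0.5523 -0.2173  0.1215] r 0.0507 phi -1.9385 F [-8.5  1.1  8.3] tan -8.32 rad 1.99 w 0.265
t 20.95 pos [ 0.5568 -0.2181  0.122 ] h -0.0535
[[0.0039, 0.0007, 0.0], [0.0079, 0.0011, 0.0], [0.0119, 0.0012, 0.0], [0.0159, 0.001, 0.0], [0.0199, 0.0005, 0.0], [0.0238, -0.0004, 0.0], [0.0276, -0.0015, 0.0], [0.0313, -0.003, 0.0], [0.0349, -0.0048, 0.0], [0.0383, -0.0068, 0.0]]
[-0.0, -0.0, -0.0, -0.0, -0.0, -0.0, -0.0, -0.0, -0.0, -0.0]
```

>>> {"op": "apply_moves", "data": {
  "xyz": [
    [0.0039,0.0007,0],
    [0.0079,0.0011,0]
  ],
  "yaw": [0,0]
}}

```text
time: 21.2
ee_pos: [0.5601, -0.2195, 0.1215]
eef_rot: [1.0, -0.026, -0.003, -0.001]
wrist_force: [-8.8, -0.7, 7.3]
width: 0.269
```

```bash
python3 - <<'E'
from wind import *
s,a=st()
f=grab_frame("scene"); cv2.imwrite("pics/s11.png",cv2.resize(f["img"][200:290,310:410],None,fx=6,fy=6))
s,a=st()
a=10.8778
wind((AX[0]+R*np.cos(a),AX[1]+R*np.sin(a),.122,-.0535),a,np.cumsum([.08]*10)); 
E
```

```text
t 21.2 pos [ 0.5601 -0.2195  0.1215] r 0.0506 phi -1.7784 F [-8.8 -0.7  7.3] tan -8.49 rad 2.55 w 0.269
t 21.25 pos [ 0.5607 -0.2196  0.1216] r 0.0506 phi -1.7658 F [-7.2  0.1  5.9] tan -7.09 rad 1.28 w 0.264
t 21.25 pos [ 0.5646 -0.2197  0.122 ] h -0.0535
[[0.004, 0.0001, 0.0], [0.008, -0.0001, 0.0], [0.012, -0.0007, 0.0], [0.0159, -0.0015, 0.0], [0.0197, -0.0027, 0.0], [0.0234, -0.0042, 0.0], [0.027, -0.0059, 0.0], [0.0304, -0.008, 0.0], [0.0337, -0.0103, 0.0], [0.0368, -0.0128, 0.0]]
[-0.0, -0.0, -0.0, -0.0, -0.0, -0.0, -0.0, -0.0, -0.0, -0.0]
```

View pics/s11.png

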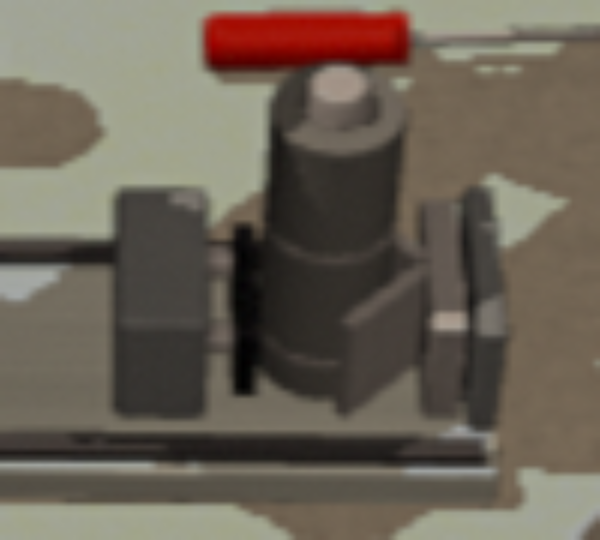

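>>> {"op": "apply_moves", "data": {
  "xyz": [
    [0.004,0.0001,0],
    [0.008,-0.0001,0]
  ],
  "yaw": [0,0]
}}

```text
time: 21.5
ee_pos: [0.5682, -0.2204, 0.1215]
eef_rot: [1.0, -0.026, -0.003, -0.0]
wrist_force: [-9.4, -1.2, 6.5]
width: 0.268
```

```bash
python3 - <<'E'
from wind import *
s,a=st()
a=11.0378
wind((AX[0]+R*np.cos(a),AX[1]+R*np.sin(a),.122,-.0535),a,np.cumsum([.08]*10)); 
E
```

```text
t 21.5 pos [ 0.5682 -0.2204  0.1215] r 0.0505 phi -1.6171 F [-9.4 -1.2  6.5] tan -9.34 rad 1.61 w 0.268
t 21.5 pos [ 0.5726 -0.22    0.122 ] h -0.0535
[[0.004, -0.0005, 0.0], [0.0079, -0.0014, 0.0], [0.0117, -0.0026, 0.0], [0.0154, -0.004, 0.0], [0.019, -0.0058, 0.0], [0.0224, -0.0078, 0.0], [0.0257, -0.0101, 0.0], [0.0288, -0.0127, 0.0], [0.0316, -0.0155, 0.0], [0.0343, -0.0185, 0.0]]
[-0.0, -0.0, -0.0, -0.0, -0.0, -0.0, -0.0, -0.0, -0.0, -0.0]
```

>>> {"op": "apply_moves", "data": {
  "xyz": [
    [0.004,-0.0005,0]
  ],
  "yaw": [0]
}}

```text
time: 21.62
ee_pos: [0.5722, -0.2204, 0.1215]
eef_rot: [1.0, -0.026, -0.003, -0.0]
wrist_force: [-8.9, -3.8, 6.6]
width: 0.269
```

```bash
python3 - <<'E'
from wind import *
s,a=st()
f=grab_frame("scene"); cv2.imwrite("pics/s12.png",cv2.resize(f["img"][200:290,310:410],None,fx=6,fy=6))
s,a=st()
a=11.1178
wind((AX[0]+R*np.cos(a),AX[1]+R*np.sin(a),.122,-.0535),a,np.cumsum([.08]*10)); 
E
```

```text
t 21.62 pos [ 0.5722 -0.2204  0.1215] r 0.0504 phi -1.5373 F [-8.9 -3.8  6.6] tan -9.03 rad 3.52 w 0.269
t 21.68 pos [ 0.5727 -0.2204  0.1215] r 0.0505 phi -1.5279 F [-8.6 -3.   5.9] tan -8.73 rad 2.67 w 0.265
t 21.68 pos [ 0.5766 -0.2196  0.122 ] h -0.0535
[[0.0039, -0.0009, 0.0], [0.0077, -0.002, 0.0], [0.0115, -0.0035, 0.0], [0.015, -0.0052, 0.0], [0.0185, -0.0073, 0.0], [0.0217, -0.0096, 0.0], [0.0248, -0.0122, 0.0], [0.0277, -0.015, 0.0], [0.0303, -0.018, 0.0], [0.0327, -0.0212, 0.0]]
[-0.0, -0.0, -0.0, -0.0, -0.0, -0.0, -0.0, -0.0, -0.0, -0.0]
```

View pics/s12.png

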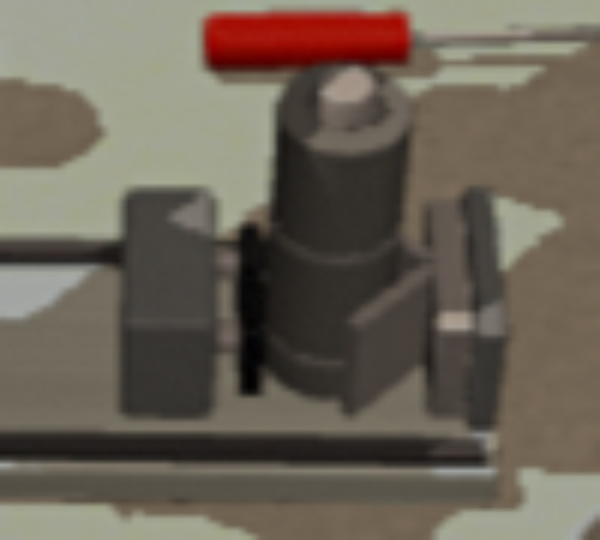

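>>> {"op": "apply_moves", "data": {
  "xyz": [
    [0.0039,-0.0009,0]
  ],
  "yaw": [0]
}}

```text
time: 21.8
ee_pos: [0.5759, -0.2201, 0.1215]
eef_rot: [1.0, -0.026, -0.004, 0.0]
wrist_force: [-9.1, -4.6, 7.4]
width: 0.268
```

```bash
cat > dsp.py <<'E'
from wind import *
def track(fn):
    """sub-pixel edge columns along rows in zoomed scene pics: jaw right edge, pad, V plate, housing"""
    im=cv2.cvtColor(cv2.imread(fn),cv2.COLOR_BGR2GRAY).astype(float)
    ref=cv2.cvtColor(cv2.imread("pics/s10.png"),cv2.COLOR_BGR2GRAY).astype(np.uint8)
    i8=im.astype(np.uint8);out={}
    for n,(x0,x1,y0,y1) in dict(jawleft=(85,125,330,400),padbot=(205,245,350,405),hb=(240,330,345,410),vplate=(395,425,345,425),vplate2=(330,420,360,425),cone=(270,370,60,125)).items():
        T=ref[y0:y1,x0:x1];S=i8[y0-4:y1+4,max(0,x0-10):x1+60]
        m=cv2.matchTemplate(S,T,cv2.TM_CCOEFF_NORMED);_,v,_,l=cv2.minMaxLoc(m);x=l[0];r=m[l[1]]
        if 0<x<len(r)-1:
            x=x+.5*(r[x-1]-r[x+1])/(r[x-1]-2*r[x]+r[x+1])
        out[n]=(round(x-min(10,x0),2),round(v,2))
    print(fn,out)
E
python3 - <<'E'
from dsp import *
s,a=st()
f=grab_frame("scene"); cv2.imwrite("pics/s13.png",cv2.resize(f["img"][200:290,310:410],None,fx=6,fy=6))
s,a=st()
for k in [10,11,12,13]: track(f"pics/s{k}.png")
a=11.1978
wind((AX[0]+R*np.cos(a),AX[1]+R*np.sin(a),.122,-.0535),a,np.cumsum([.08]*10)); 
E
```

```text
t 21.8 pos [ 0.5759 -0.2201  0.1215] r 0.0504 phi -1.464 F [-9.1 -4.6  7.4] tan -9.49 rad 3.58 w 0.268
t 21.85 pos [ 0.5764 -0.2201  0.1216] r 0.0504 phi -1.4531 F [-8.6 -3.4  5.1] tan -8.93 rad 2.35 w 0.269
pics/s10.png {'jawleft': (np.float32(0.0), 1.0), 'padbot': (np.float32(-0.01), 1.0), 'hb': (np.float32(0.02), 1.0), 'vplate': (np.float32(-0.01), 1.0), 'vplate2': (np.float32(-0.0), 1.0), 'cone': (np.float32(-0.0), 1.0)}
pics/s11.png {'jawleft': (np.float32(13.17), 0.99), 'padbot': (np.float32(15.68), 0.99), 'hb': (np.float32(15.4), 0.99), 'vplate': (np.float32(12.58), 0.98), 'vplate2': (np.float32(12.38), 1.0), 'cone': (np.float32(16.93), 0.97)}
pics/s12.png {'jawleft': (np.float32(20.16), 0.99), 'padbot': (np.float32(22.11), 0.99), 'hb': (np.float32(21.57), 0.99), 'vplate': (np.float32(18.84), 0.96), 'vplate2': (np.float32(18.26), 0.98), 'cone': (np.float32(26.44), 0.92)}
pics/s13.png {'jawleft': (np.float32(23.55), 0.99), 'padbot': (np.float32(22.65), 0.99), 'hb': (np.float32(21.85), 0.99), 'vplate': (np.float32(18.89), 0.96), 'vplate2': (np.float32(18.27), 0.98), 'cone': (np.float32(27.18), 0.87)}
t 21.85 pos [ 0.5805 -0.219   0.122 ] h -0.0535
[[0.0038, -0.0012, 0.0], [0.0075, -0.0026, 0.0], [0.0111, -0.0044, 0.0], [0.0146, -0.0064, 0.0], [0.0178, -0.0087, 0.0], [0.0209, -0.0113, 0.0], [0.0238, -0.0141, 0.0], [0.0264, -0.0171, 0.0], [0.0288, -0.0203, 0.0], [0.0309, -0.0237, 0.0]]
[-0.0, -0.0, -0.0, -0.0, -0.0, -0.0, -0.0, -0.0, -0.0, -0.0]
```

View pics/s13.png

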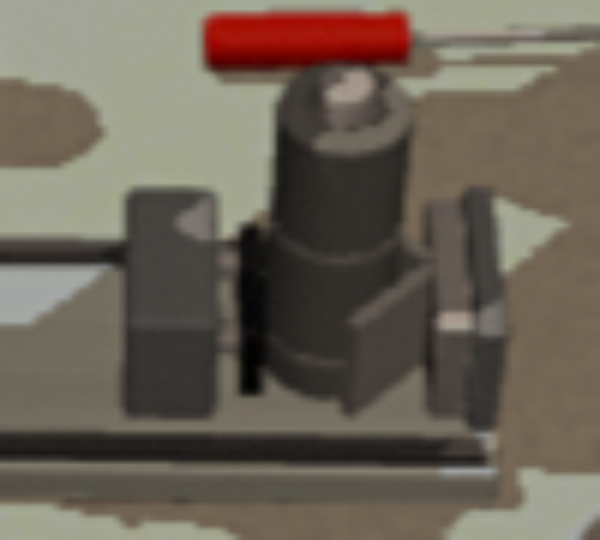

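>>> {"op": "apply_moves", "data": {
  "xyz": [
    [0.0038,-0.0012,0],
    [0.0075,-0.0026,0]
  ],
  "yaw": [0,0]
}}

```text
time: 22.1
ee_pos: [0.5833, -0.2186, 0.1216]
eef_rot: [1.0, -0.026, -0.004, 0.001]
wrist_force: [-11.2, -7.3, 6.3]
width: 0.266
```

```bash
python3 - <<'E'
from dsp import *
s,a=st()
f=grab_frame("scene"); cv2.imwrite("pics/s14.png",cv2.resize(f["img"][200:290,310:410],None,fx=6,fy=6))
s,a=st()
f=grab_frame("scene"); cv2.imwrite("pics/s15.png",cv2.resize(f["img"][200:290,310:410],None,fx=6,fy=6))
s,a=st()
for k in [10,11,12,13,14,15]: track(f"pics/s{k}.png")
E
```

```text
t 22.1 pos [ 0.5833 -0.2186  0.1216] r 0.0503 phi -1.3132 F [-11.2  -7.3   6.3] tan -12.67 rad 4.24 w 0.266
t 22.15 pos [ 0.5838 -0.2185  0.1216] r 0.0503 phi -1.3041 F [-9.7 -5.1  6.1] tan -10.69 rad 2.35 w 0.268
t 22.2 pos [ 0.5837 -0.2185  0.1216] r 0.0503 phi -1.305 F [-8.8 -5.8  5.4] tan -9.99 rad 3.3 w 0.272
pics/s10.png {'jawleft': (np.float32(0.0), 1.0), 'padbot': (np.float32(-0.01), 1.0), 'hb': (np.float32(0.02), 1.0), 'vplate': (np.float32(-0.01), 1.0), 'vplate2': (np.float32(-0.0), 1.0), 'cone': (np.float32(-0.0), 1.0)}
pics/s11.png {'jawleft': (np.float32(13.17), 0.99), 'padbot': (np.float32(15.68), 0.99), 'hb': (np.float32(15.4), 0.99), 'vplate': (np.float32(12.58), 0.98), 'vplate2': (np.float32(12.38), 1.0), 'cone': (np.float32(16.93), 0.97)}
pics/s12.png {'jawleft': (np.float32(20.16), 0.99), 'padbot': (np.float32(22.11), 0.99), 'hb': (np.float32(21.57), 0.99), 'vplate': (np.float32(18.84), 0.96), 'vplate2': (np.float32(18.26), 0.98), 'cone': (np.float32(26.44), 0.92)}
pics/s13.png {'jawleft': (np.float32(23.55), 0.99), 'padbot': (np.float32(22.65), 0.99), 'hb': (np.float32(21.85), 0.99), 'vplate': (np.float32(18.89), 0.96), 'vplate2': (np.float32(18.27), 0.98), 'cone': (np.float32(27.18), 0.87)}
pics/s14.png {'jawleft': (np.float32(27.91), 0.99), 'padbot': (np.float32(23.06), 0.99), 'hb': (np.float32(22.53), 0.98), 'vplate': (np.float32(19.27), 0.96), 'vplate2': (np.float32(18.26), 0.98), 'cone': (np.float32(27.28), 0.78)}
pics/s15.png {'jawleft': (np.float32(28.29), 0.99), 'padbot': (np.float32(23.05), 0.99), 'hb': (np.float32(22.55), 0.98), 'vplate': (np.float32(19.29), 0.96), 'vplate2': (np.float32(18.31), 0.99), 'cone': (np.float32(27.39), 0.78)}
```

>>> {"op": "apply_moves", "data": {
  "xyz": [
    [-0.0012,0.0007,0],
    [-0.0024,0.0014,0],
    [-0.0024,0.0014,0]
  ],
  "yaw": [0,0,0]
}}

```text
time: 22.58
ee_pos: [0.5835, -0.2187, 0.1216]
eef_rot: [1.0, -0.026, -0.001, -0.0]
wrist_force: [-5.5, -2.1, 3.7]
width: 0.268
```

```bash
python3 - <<'E'
from dsp import *
s,a=st()
E
```

```text
t 22.57 pos [ 0.5835 -0.2187  0.1216] r 0.0504 phi -1.309 F [-5.5 -2.1  3.7] tan -5.89 rad 0.57 w 0.268
```

>>> {"op": "apply_moves", "data": {
  "xyz": [
    [-0.0015,0.0004,0],
    [-0.003,0.0008,0],
    [-0.003,0.0008,0]
  ],
  "yaw": [0,0,0]
}}

```text
time: 22.95
ee_pos: [0.5826, -0.219, 0.1217]
eef_rot: [1.0, -0.027, 0.001, -0.0]
wrist_force: [2.2, 2.8, -1.2]
width: 0.269
```

```bash
python3 - <<'E'
from dsp import *
s,a=st()
f=grab_frame("scene"); cv2.imwrite("pics/s16.png",cv2.resize(f["img"][200:290,310:410],None,fx=6,fy=6))
track("pics/s15.png");track("pics/s16.png")
E
```

```text
t 22.95 pos [ 0.5826 -0.219   0.1217] r 0.0504 phi -1.3295 F [ 2.2  2.8 -1.2] tan 2.83 rad -2.2 w 0.269
pics/s15.png {'jawleft': (np.float32(28.29), 0.99), 'padbot': (np.float32(23.05), 0.99), 'hb': (np.float32(22.55), 0.98), 'vplate': (np.float32(19.29), 0.96), 'vplate2': (np.float32(18.31), 0.99), 'cone': (np.float32(27.39), 0.78)}
pics/s16.png {'jawleft': (np.float32(27.66), 0.99), 'padbot': (np.float32(23.06), 0.99), 'hb': (np.float32(22.46), 0.98), 'vplate': (np.float32(19.23), 0.96), 'vplate2': (np.float32(18.23), 0.99), 'cone': (np.float32(27.48), 0.82)}
```

>>> {"op": "apply_moves", "data": {
  "xyz": [
    [0.001,0,0],
    [0.001,0,0]
  ],
  "yaw": [0,0]
}}

```text
time: 23.25
ee_pos: [0.5825, -0.219, 0.1216]
eef_rot: [1.0, -0.026, -0.0, -0.0]
wrist_force: [-0.4, 2.8, 1.6]
width: 0.27
```

>>> {"op": "apply_moves", "data": {
  "xyz": [
    [0,0,0],
    [0,0,0],
    [0,0,0],
    [0,0,0],
    [0,0,0]
  ],
  "yaw": [0,0,0,0,0],
  "gripper": 0.8
}}

```text
time: 23.88
ee_pos: [0.5827, -0.2195, 0.1217]
eef_rot: [1.0, -0.026, -0.0, -0.0]
wrist_force: [0.1, -0.2, -0.1]
width: 0.778
```

>>> {"op": "apply_moves", "data": {
  "xyz": [
    [0,0,-0.02],
    [0,0,-0.06],
    [0,0,-0.1],
    [0,0,-0.12],
    [0,0,-0.12],
    [0,0,-0.12]
  ],
  "yaw": [0,0,0,0,0,0]
}}

```text
time: 24.62
ee_pos: [0.5821, -0.2192, 0.2406]
eef_rot: [1.0, -0.026, -0.001, -0.0]
wrist_force: [-0.2, 0.2, -0.2]
width: 0.801
```

```bash
python3 - <<'E'
from dsp import *
s,a=st()
f=grab_frame("scene"); cv2.imwrite("pics/s17.png",cv2.resize(f["img"][200:290,310:410],None,fx=6,fy=6)); cv2.imwrite("pics/s17f.png",f["img"])
cv2.imwrite("pics/t17.png",grab_frame("top")["img"])
track("pics/s16.png");track("pics/s17.png")
E
```

```text
t 24.62 pos [ 0.5821 -0.2192  0.2406] r 0.0505 phi -1.3397 F [-0.2  0.2 -0.2] tan -0.16 rad -0.29 w 0.801
pics/s16.png {'jawleft': (np.float32(27.66), 0.99), 'padbot': (np.float32(23.06), 0.99), 'hb': (np.float32(22.46), 0.98), 'vplate': (np.float32(19.23), 0.96), 'vplate2': (np.float32(18.23), 0.99), 'cone': (np.float32(27.48), 0.82)}
pics/s17.png {'jawleft': (np.float32(27.27), 0.99), 'padbot': (np.float32(23.11), 0.99), 'hb': (np.float32(22.48), 0.98), 'vplate': (np.float32(19.28), 0.96), 'vplate2': (np.float32(18.31), 0.98), 'cone': (np.float32(31.73), 0.49)}
```

View pics/s17f.png

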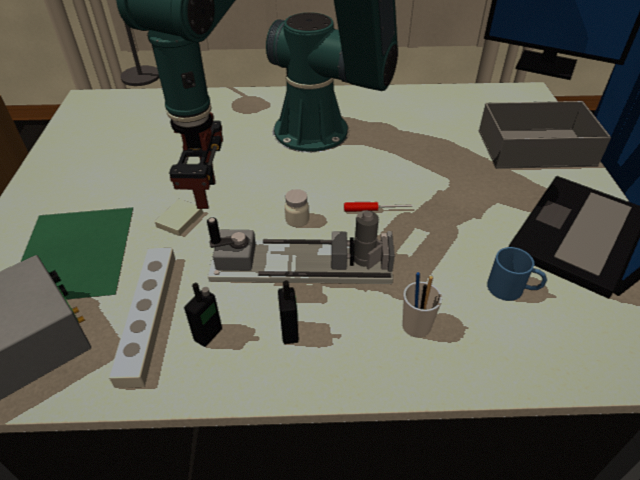

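View pics/s17.png

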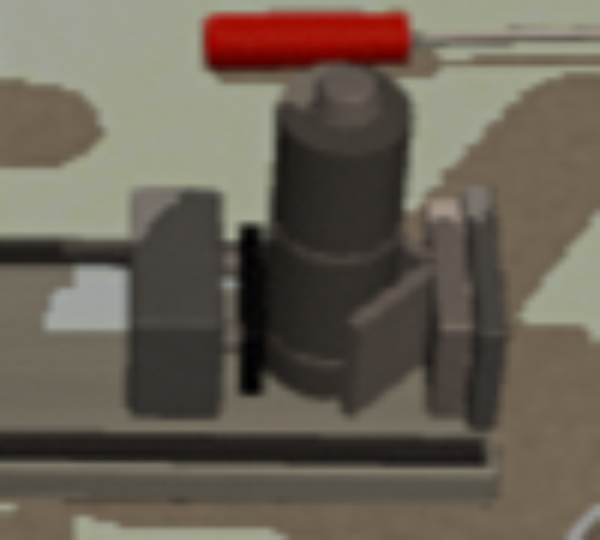

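```bash
python3 - <<'E'
from wind import *
import pickle
f=pickle.load(open("F.pkl","rb"))["scene"]
p=C()
def edges(fn,rows,c0,c1):
    im=cv2.cvtColor(cv2.imread(fn),cv2.COLOR_BGR2GRAY).astype(float)
    return im[rows[0]:rows[1],c0:c1].mean(0).round(0)
print("4",edges("pics/scene4.png",(252,262),272,312))
print("17",edges("pics/s17f.png",(255,265),325,366))
a=cv2.imread("pics/scene4.png")[220:280,270:320];b=cv2.imread("pics/s17f.png")[225:280,325:400]
cv2.imwrite("pics/c4.png",cv2.resize(a,None,fx=10,fy=10,interpolation=cv2.INTER_NEAREST));cv2.imwrite("pics/c17.png",cv2.resize(b,None,fx=10,fy=10,interpolation=cv2.INTER_NEAREST))
t0=cv2.imread("pics/top0.png")[215:280,340:400];t1=cv2.imread("pics/t17.png")[205:275,255:340]
cv2.imwrite("pics/d0.png",cv2.resize(t0,None,fx=8,fy=8,interpolation=cv2.INTER_CUBIC));cv2.imwrite("pics/d17.png",cv2.resize(t1,None,fx=8,fy=8,interpolation=cv2.INTER_CUBIC))
E
```

```text
4 [147. 147. 151. 153. 120.  61.  51.  55.  59.  62.  62.  62.  62.  62.
  62.  62.  62.  63.  61.  53.  46.  62.  86.  94.  89.  61.  15.   6.
   5.  15.  68. 100. 103. 102. 102. 102. 102. 102. 102. 102.]
17 [106. 106. 106. 107. 108.  96.  64.  46.  51.  52.  52.  52.  52.  52.
  53.  52.  52.  53.  53.  52.  51.  55.  83. 103.  80.  23.   3.   6.
  18.  41.  49.  44.  41.  41.  43.  46.  46.  47.  49.  49.  50.]
```

View pics/d0.png

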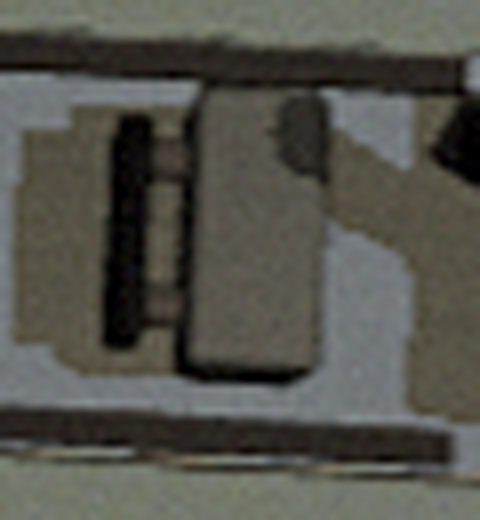

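View pics/d17.png

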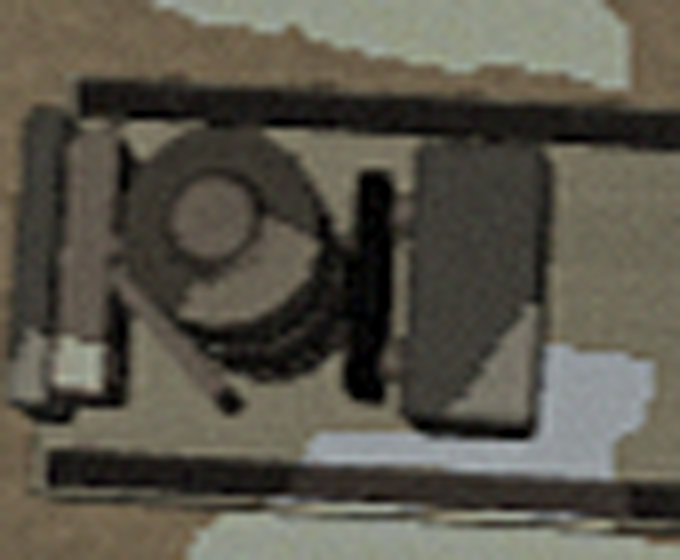

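View pics/c17.png

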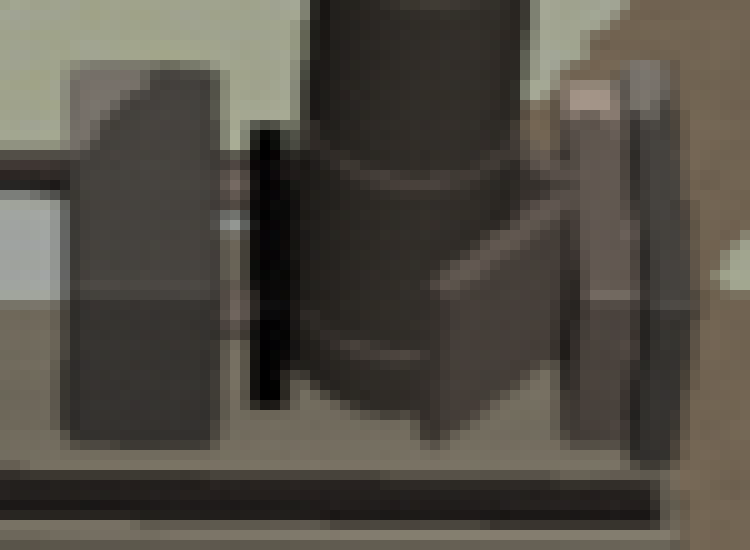

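View pics/c4.png

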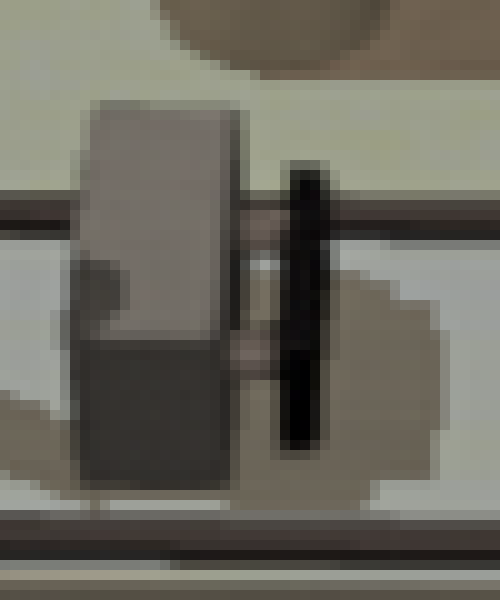

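```bash
python3 - <<'E'
from wind import *
s,a=st()
print(job.sign_off())
E
```

```text
t 24.73 pos [ 0.5818 -0.219   0.2401] r 0.0503 phi -1.3434 F [-0.9  0.4  0.1] tan -0.79 rad -0.6 w 0.8
the job is handed in; nothing more can be done
None
```

I placed the housing upright on the bed between the jaws, set it down gently and let go. I then wound the jaw in with the sleeve held throughout, by about 10.2 rad. After letting go I lifted clear, and handed the job in at 24.7 s. `sign_off` reports no verdict.

- **Clamping force:** I could not measure this directly, and my estimates disagree. Crank angle past the V-jaw's stop gives about 14–15 N, and the wrist push at the sleeve about 16 N. Rough camera readings of how far the pad is pushed back vary from about 12 to 22 N. All are inside 10–28 N, with a best guess of about 15–16 N, slightly under the 18 N target. At the final wind the readings were about 2 N higher. The jaw crept back roughly 0.4 mm while I unloaded the tool and opened the fingers, and I did not wind it in again.
- **Seating:** The last pictures show the housing upright in the V-jaw, with the V-jaw back at its stop. I judged this by eye and did not compute the housing's distance from the apex or its tilt at the end.
- **Clear of everything:** After lifting away, the wrist force was near zero and the fingers were above the sleeve. The other things looked unmoved in the last scene picture, though I did not measure their positions.

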